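# Load the drying cabinet through its sprung gate

### The arm

A 6-joint arm with a two-finger parallel gripper is mounted at the origin on a cart in front of the work surface, level with it; the furniture and walls round the work are solid. World frame = base frame: x ahead of the robot, y to its left, z up, the work surface at z = 0. Lengths are in m, angles in rad, forces in N, time in s.
With the tool pointing down it reaches from about 0.275 to 0.775 m from the base axis. Payload 14.6 kg.
Tool frame: the origin (TCP) lies on the centre line of the jaws, within the pads' length; the fingertips stand 25 mm ahead of it and the grasp point (between the pads) lies 6 mm ahead of it; z points along the fingers, y is the line along which they close (so a half turn about z gives the same grasp; the last joint's range is limited). The gripper opens to 85 mm and grips with 20 to 120 N. Pads are 22 mm wide; open, the fingers measure 114 mm over their backs; the gripper's body (76 mm by 85 mm) begins 54 mm behind the grasp point. The pads swing forward as they close: fully open they stand 13 mm farther back than shut.
Start: joints at [-1.292, 0.263, -0.048, 1.259, 0, 1.415], TCP at [0.221, -0.476, 0.256] pointing down, gripper open.
Joint ranges: [-2.65, 2.65], [-0.89, 1.7], [-1.18, 1.37], [-2.13, 2.11], [-1.35, 1.29], [-3.14, 3.14]. Speed limits (rad/s): [1.89, 1.89, 2.57, 2.79, 3.14, 3.14].

### API

Orientations are given as a unit quaternion [w, x, y, z].
In Python, from workcell import bot gives the robot as it stands. The module is installed in compiled form; this text tells all that it offers.
- The arm moves only by the tool step_arm, never from a script. Its argument "motion" is a list of rows, each an object with "linear": the shift along the tool's x, y, z normalised to -1 to 1, where 1 is 5 cm, a list of three; "dr": the turn, a rotation vector about the tool's x, y, z normalised to -1 to 1, where 1 is 5 degrees, a list of three; "gripper": the opening, from 0 (shut) to 1 (fully open). A call has 1 to 5 rows; each row shifts and turns the commanded pose from where the row before left it, along the tool's axes as they then stand; what a row does not reach is not made up. A row lasts 1/8 s, in which the tool goes at most 62.5 mm and 10.7 degrees, less where a joint would pass 70% of its speed; a pose out of reach is approached as far as the arm can. A call with a number of a shift or a turn outside -1 to 1 is refused whole. A call with a gripper value outside its range is refused whole. The fingers move at their own pace and stop on an object; "squeeze" is the grip in N (left out, the last holds). Time passes only in rows, so rows that do not move let the fingers close. It gives the time, the measured TCP pose, the force, the opening and the grip force at its end, in the units of the state.
- bot.observe(): the state, without advancing time (a new reading comes with each control period).
- bot.capture(name): name is "side" or "top"; returns (picture, depth): 384x512x3 uint8, blue, green, red; 384x512 float32, m along the optical axis (not along the pixel's ray), 0 where there is no reading.
- bot.calibration(name): a dict with "fx", "fy", "cx", "cy" (pixels), "world_to_cam" (4x4, takes a point from world to camera coordinates). Camera axes: x right, y down, z forward; pixel columns grow to the right and rows downward; lengths in m; the calibration is good to about 2 mm. A picture is of the moment at which its call begins. calibration takes no time and is no camera call.
- bot.close_job(): hands the job in; it is judged then, once.
Trained networks look in the newest picture that a camera, given by its name, has taken for a name from the list of things; names that differ only in an ending like _2 or _b are one class to them, and where a whole thing is asked for, a point or a joint stands for the part that bears it (a point fixed in the world has none). Each returns a list of dicts, best first, with "confidence" (0 to 1); they miss things now and then, are a little off and sometimes report something else, mostly with a low value. They report only what shows in the picture. A call takes as long as a camera call.
- bot.look_for(camera, target): "centre" ([x, y, z] in m, in world coordinates, good to about 4 mm: the middle of the surface that is visible of it).
- bot.trace(camera, target): "mask" (384x512 bool, what is visible of it).
- bot.landmark_of(camera, target): "centre" ([x, y, z] in m, in world coordinates, good to about 4 mm: a listed point, or the origin of a listed thing).
The state is a dict: "clock": time; "joint_positions": joint angles; "joint_vel": joint speeds; "effort": joint torques, N m; "ee_pos": TCP position; "ee_rot": TCP orientation; "wrist_force": force on the tool from outside, world axes, zero at the start; "torque": the same for the moment, N m; "gripper_width": finger opening in m; "finger_force": force on a finger pad.
Only numpy, scipy, OpenCV 4.12 (cv2) and the standard library are available. Lean on these libraries where they do the work, as an engineer would, in place of code of your own. Each camera call takes 0.05 s, during which the arm holds its last target. There are 200 camera calls.

### The job

Get the small drying cabinet going: first turn its dial to the mark with three dots and flip the cap of its vent tube wide open. Then push every grey carrier with a metal test piece that stands about the bench through the sprung gate into the cabinet (slide them in over the sill, not in from above), upright and far enough that the gate swings fully shut behind them. Last of all, flip the vent cap back over and press it fully shut; leave the loupe and the roll of tape where they are.

Things in the scene. Friction and masses are not known exactly. Their poses are not given: they have to be found in the camera images.
- cabinet: White bench-top drying cabinet, fixed. Origin on the bench under the middle of its gate; x points from the sill through the gate into the chamber, y left, z up. Aluminium floor plate 6 mm thick, x -120 to 310, y +-56 mm. Console: solid block x 10 to 205, y 56 to 161 mm, 72 mm high, dial and vent tube on top. In front of the gate two funnel wings flare to 103 mm apart at x -32 mm.
- sill (a point): On the floor plate, middle of the open sill, 70 mm in front of the gate; axes as the cabinet's. The sill is clear from 50 mm before this point to 35 mm after it; funnel wings beyond are 40 mm high.
- chamber (a point): On the floor plate, middle of the chamber, 150 mm past the gate. Throat x 0 to 53 mm past the gate: 68 mm wide, walls 52 mm high, open above. Chamber 53 to 302 mm: 72 mm wide, walls 72 mm high; clear fixed cover over 78 to 310 mm, underside 72 mm and top 76 mm over the bench. Carriers inside are pushed along by the next one.
- gate (a point): Middle of the gate, on the floor plate (6 mm above the bench); axes as the cabinet's.
- leaf_left (a joint): Left leaf of the gate, aluminium flap 31 mm long, 44 mm high, 4 mm thick, hinged on an upright axis at cabinet x 0, y +32 mm. 0 = shut (across the gate), grows to 1.6 rad as it swings into the chamber; it swings inward only. A spring shuts it (about 0.5 N at its tip shut, 3 N wide open).
- leaf_right (a joint): Right leaf, the mirror image, hinged at y -32 mm; 0 = shut, positive inward. The leaves meet in the middle and shut behind a carrier once its rear edge is about 32 mm past the gate. They catch fingers that are pulled back out of the gate: lift fingers out upward through the open throat.
- dial (a joint): Dial on the console, turns clockwise seen from above about the upright axis at point dial_axis. Six clicks 0.42 rad apart, sprung into place with 0.05 to 0.1 N m: 0 = plain line, then 0.42 = one dot, 0.84 two, 1.26 = three, 1.68 four, 2.10 five dots. Grip: black bar 52 mm long, 14 mm wide, top at 106 mm over the bench, 27 mm high over a 52 mm disc; a white line marks its pointer end.
- dial_axis (a point): Point on the dial's axis, 92 mm over the bench, half way up the bar grip; axes as the cabinet's. The console top is 20 mm below it.
- pointer (a point): Pointer end of the dial's bar: on its top, 25 mm from the axis. Its direction from dial_axis is the bar's direction.
- cap (a joint): Hinged cap on the vent tube, starts shut. 0 = shut flat on the tube, grows as it opens to 2.3 rad. Hinge axis along cabinet y, at point cap_hinge, on the side of the tube away from the sill. Grey disc 47 mm across, 8 mm thick. Stays at any angle by friction (0.016 N m, about 0.3 N at its edge).
- cap_hinge (a point): Middle of the cap's hinge axis, 100 mm over the bench; axes as the cabinet's.
- cap_fin (a point): Middle of the thumb fin at the cap's free edge, 56 mm from the hinge. The fin is 10 mm thick (along the hinge axis), 14 mm long; with the cap shut it stands upright, its top 10 mm above this point and 19 mm above the disc. Pinched along the hinge axis it can turn between the pads.
- vent (a point): Centre of the mouth of the vent tube (40 mm across, 100 mm over the bench); axes as the cabinet's. The shut cap's top is 9 mm higher.
- carrier_puck: Grey carrier block 64 mm long (its x), 50 mm wide (its y), 26 mm high, with a solid metal puck fixed on top, 51 mm high over all. Origin at the centre of its underside, z up. Either end may go first. May be absent. May stand beside the flat envelope on the bench (10 mm thick).
- carrier_ring: Grey carrier block 64 mm long (its x), 50 mm wide (its y), 26 mm high, with a metal ring sleeve fixed on top, 61 mm high over all. Origin at the centre of its underside, z up. Either end may go first. May be absent. May stand beside the flat envelope on the bench (10 mm thick).
- carrier_step: Grey carrier block 64 mm long (its x), 50 mm wide (its y), 26 mm high, with a stepped metal plug fixed on top, 59 mm high over all. Origin at the centre of its underside, z up. Either end may go first. May be absent. May stand beside the flat envelope on the bench (10 mm thick).
- carrier_castle: Grey carrier block 64 mm long (its x), 50 mm wide (its y), 26 mm high, with a hollow metal sleeve fixed on top, 59 mm high over all. Origin at the centre of its underside, z up. Either end may go first. May be absent. May stand beside the flat envelope on the bench (10 mm thick).
- loupe: Black loupe 41 mm across, 40 mm high; bystander, origin under its centre.
- tape: Roll of tan tape lying flat, 104 mm across, 25 mm high; bystander, origin under its centre.

How it is judged:
On the way, in this order (a step that is already met when the one before it is completed fails the run):
1. the dial stands at three dots and the vent cap is wide open (value of joint dial between 1.14 and 1.38 rad and value of joint cap above 1 rad), for 0.2 s.
2. every carrier is inside and both leaves of the gate are shut, the cap still open (x of carrier_puck in the frame of gate between 0.05 and 0.3 m and y of carrier_puck in the frame of gate between -0.05 and 0.05 m and z of each of carrier_puck, carrier_ring, carrier_step, carrier_castle in the frame of gate below 0.02 m and angle between each of carrier_puck, carrier_ring, carrier_step, carrier_castle's own z axis and vertical below 0.2 rad and x of carrier_ring in the frame of gate between 0.05 and 0.3 m and y of carrier_ring in the frame of gate between -0.05 and 0.05 m and x of carrier_step in the frame of gate between 0.05 and 0.3 m and y of carrier_step in the frame of gate between -0.05 and 0.05 m and x of carrier_castle in the frame of gate between 0.05 and 0.3 m and y of carrier_castle in the frame of gate between -0.05 and 0.05 m and value of joint each of leaf_left, leaf_right below 0.12 rad and value of joint cap above 0.8 rad), for 0.2 s.
3. the vent cap is pressed shut (value of joint cap below 0.12 rad), for 0.2 s.
At the end, for the whole second after the job is handed in: Dial at three dots (within 0.12 rad), every carrier upright on the chamber floor with its centre 50 to 300 mm past the gate and at rest, both leaves and the vent cap shut (within 0.12 rad) (value of joint dial between 1.14 and 1.38 rad and x of carrier_puck in the frame of gate between 0.05 and 0.3 m and y of carrier_puck in the frame of gate between -0.05 and 0.05 m and z of each of carrier_puck, carrier_ring, carrier_step, carrier_castle in the frame of gate below 0.02 m and angle between each of carrier_puck, carrier_ring, carrier_step, carrier_castle's own z axis and vertical below 0.2 rad and x of carrier_ring in the frame of gate between 0.05 and 0.3 m and y of carrier_ring in the frame of gate between -0.05 and 0.05 m and x of carrier_step in the frame of gate between 0.05 and 0.3 m and y of carrier_step in the frame of gate between -0.05 and 0.05 m and x of carrier_castle in the frame of gate between 0.05 and 0.3 m and y of carrier_castle in the frame of gate between -0.05 and 0.05 m and value of joint each of leaf_left, leaf_right, cap below 0.12 rad and linear speed of each of carrier_puck, carrier_ring, carrier_step, carrier_castle below 0.02 m/s); the robot touches nothing.
It fails at once if a bystander (loupe, roll of tape) is shifted more than 30 mm (distance of any of loupe, tape from where it was at the start of the episode above 0.03 m).
It fails at once if a carrier is lowered into the cabinet from above instead of sliding in through the gate ((x of carrier_puck in the frame of gate between 0.03 and 0.3 m and y of carrier_puck in the frame of gate between -0.045 and 0.045 m and z of carrier_puck in the frame of gate between 0.03 and 0.06 m) or (x of carrier_ring in the frame of gate between 0.03 and 0.3 m and y of carrier_ring in the frame of gate between -0.045 and 0.045 m and z of carrier_ring in the frame of gate between 0.03 and 0.06 m) or (x of carrier_step in the frame of gate between 0.03 and 0.3 m and y of carrier_step in the frame of gate between -0.045 and 0.045 m and z of carrier_step in the frame of gate between 0.03 and 0.06 m) or (x of carrier_castle in the frame of gate between 0.03 and 0.3 m and y of carrier_castle in the frame of gate between -0.045 and 0.045 m and z of carrier_castle in the frame of gate between 0.03 and 0.06 m)).
Of carrier_puck, carrier_ring, carrier_step, carrier_castle only 3 to 4 are there at a start; the rules pass over those that are not, and their reading is None.
At some moment in a run one of carrier_puck, carrier_ring, carrier_step, carrier_castle may be knocked a few centimetres aside while the robot is not near it.
It also fails if it takes over 210 s, if anything falls off the work surface, if the arm or the gripper's body presses on something with over 40 N, if the wrist force passes 120 N, or if a joint passes its speed limit or range.

## Working session

There is one attempt and no reset: what is moved stays moved. The work goes in short steps, Python scripts to look and compute and a tool call to move; the robot and the scene stay as the last step left them, time stands still between calls to the robot, and variables do not carry over. Pictures are saved under pics/ and viewed, at most 14 in all, crops included, and the job is handed in when it is done.

Besides the shell and the picture viewer there is one more tool, called after ">>>" as name(argument=value, ...), one argument or row to a line, values as JSON. step_arm: Moves the arm, as the interface text tells. Scaled input: -1 to 1 covers 5 cm each way for a shift and 5 degrees each way for a turn. Its arguments: {"type":"object","properties":{"motion":{"type":"array"},"squeeze":{"type":"number"}},"required":["motion"]}

```bash
mkdir -p pics
cat > h.py <<'E'
import numpy as np, cv2
from workcell import bot
from scipy.spatial.transform import Rotation as R
def px(cam,p):
    c=bot.calibration(cam);q=np.array(c["world_to_cam"])@np.r_[p,1];return c["fx"]*q[0]/q[2]+c["cx"],c["fy"]*q[1]/q[2]+c["cy"]
def cloud(cam,d):
    c=bot.calibration(cam);v,u=np.mgrid[:384,:512];P=np.stack([(u-c["cx"])/c["fx"]*d,(v-c["cy"])/c["fy"]*d,d,np.ones_like(d)],-1)
    return (P@np.linalg.inv(np.array(c["world_to_cam"])).T)[...,:3]
E
python3 - <<'E'
from h import *
for c in("top","side"):
    im,d=bot.capture(c);cv2.imwrite(f"pics/{c}0.png",im)
    for t in ["sill","gate","chamber","dial_axis","pointer","cap_hinge","cap_fin","vent","carrier_puck","carrier_ring","carrier_step","carrier_castle","loupe","tape"]:
        r=bot.landmark_of(c,t);print(c,t,[(np.round(x["centre"],3).tolist(),round(x["confidence"],2)) for x in r[:2]])
print(bot.observe())
E
```

```text
top sill [([0.351, -0.298, 0.006], 0.97)]
top gate [([0.401, -0.347, 0.007], 0.74)]
top chamber [([0.52, -0.445, 0.003], 0.79), ([0.559, -0.34, 0.119], 0.31)]
top dial_axis [([0.513, -0.3, 0.092], 0.88), ([0.758, -0.042, 0.002], 0.24)]
top pointer [([0.545, -0.303, 0.109], 0.81)]
top cap_hinge [([0.596, -0.378, 0.1], 0.78)]
top cap_fin [([0.561, -0.338, 0.118], 0.55)]
top vent [([0.586, -0.358, 0.1], 0.56)]
top carrier_puck []
top carrier_ring [([0.436, -0.142, 0.002], 0.66)]
top carrier_step [([0.614, 0.311, -0.0], 0.95)]
top carrier_castle [([0.65, -0.077, -0.002], 0.81)]
top loupe [([0.756, -0.045, -0.0], 0.74), ([0.35, -0.3, 0.006], 0.17)]
top tape [([0.76, -0.214, 0.001], 0.97)]
side sill [([0.351, -0.298, 0.005], 0.81)]
side gate [([0.406, -0.351, 0.007], 0.79)]
side chamber [([0.518, -0.443, 0.008], 0.65)]
side dial_axis [([0.513, -0.298, 0.09], 0.76), ([0.563, -0.34, 0.116], 0.18)]
side pointer [([0.543, -0.302, 0.11], 0.62)]
side cap_hinge [([0.602, -0.376, 0.098], 0.65)]
side cap_fin [([0.56, -0.337, 0.117], 0.51), ([0.756, -0.212, 0.001], 0.42)]
side vent [([0.584, -0.358,
[... 345 characters left out ...]
': 1.5, 'joint_positions': array([-1.29226248e+00,  2.63056834e-01, -4.83143012e-02,  1.25940019e+00,
        3.49835247e-05,  1.41550554e+00]), 'joint_vel': array([ 0.00155815,  0.00142508,  0.00038305, -0.00029946,  0.00025857,
        0.00035862]), 'effort': array([ 3.34568445e-03, -6.37432909e+01,  3.84769928e+01,  1.21241130e-03,
       -3.76686330e-05, -4.22943813e-06]), 'ee_pos': array([ 0.22068701, -0.47635676,  0.25629542]), 'ee_rot': array([1.14019098e-05, 9.76566621e-01, 2.15215321e-01, 1.82285188e-05]), 'wrist_force': array([ 0.10943888, -0.22461468, -0.42577428]), 'torque': array([ 0.01893243, -0.02977949, -0.05759727]), 'finger_force': 0.0, 'gripper_width': 0.08545601329552804}
```

View pics/top0.png

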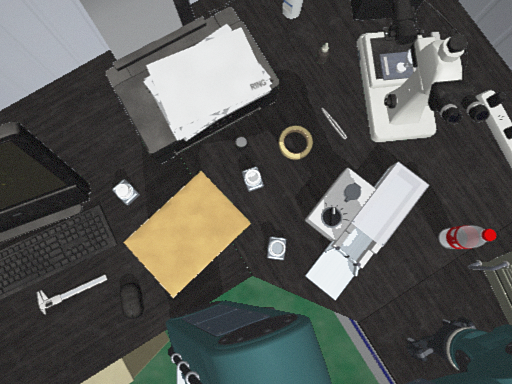

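View pics/side0.png

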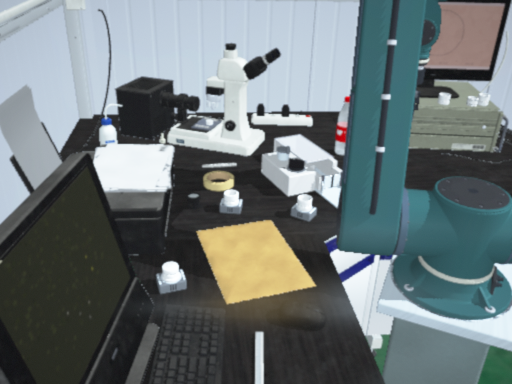

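The top picture shows three carriers at (124,190), (252,178) and (277,248). It also shows the loupe at (241,142), the tape at (296,142), and the cabinet with its dial at (332,215) and its cap at (352,192). The side picture shows the same three carriers and nothing else. I'll fit the cabinet pose and zoom in on the dial.

```bash
cat >> h.py <<'E'
def rect(P,c,z0,z1,r=.06,dx=0):
    m=(P[...,2]>z0)&(P[...,2]<z1)&(np.hypot(P[...,0]-c[0],P[...,1]-c[1])<r)
    q=P[m][:,:2].astype(np.float32);return cv2.minAreaRect(q*1000),len(q),np.median(P[m][:,2])
E
python3 - <<'E'
from h import *
a=bot.capture("top");b=bot.capture("side")
P=cloud("top",a[1]);Q=cloud("side",b[1])
for n,c in dict(ring=(.434,-.142),step=(.615,.311),castle=(.65,-.077)).items():
    print(n,rect(P,c,.018,.032),rect(Q,c,.018,.032))
    for X in(P,Q):
        m=(X[...,2]>.045)&(np.hypot(X[...,0]-c[0],X[...,1]-c[1])<.05);print('  top part',X[m].mean(0).round(4),X[m][:,2].max().round(4))
for n,c in dict(loupe=(.757,-.046),tape=(.761,-.212)).items():print(n,rect(P,c,.012,.045,.07))
# console top
print('console',rect(P,(.55,-.32),.066,.078,.12)); 
for t,c,z0,z1 in (('bar',(.513,-.299),.100,.112),('cap',(.585,-.358),.105,.113)):
    print(t,rect(P,c,z0,z1,.035),rect(Q,c,z0,z1,.035))
# Kabsch on landmarks
loc=dict(sill=(-.07,0),gate=(0,0),chamber=(.15,0));A=[];B=[]
for cam in("top","side"):
    for t in loc:
        r=bot.landmark_of(cam,t)
        if r:A.append(loc[t]);B.append(r[0]["centre"][:2])
A=np.array(A);B=np.array(B);a0=A.mean(0);b0=B.mean(0);H=((A-a0)@[1,1j]).conj()@((B-b0)@[1,1j]);th=np.angle(H);c=np.cos(th);s=np.sin(th)
print('yaw',np.degrees(th),'gate',b0-np.array([[c,-s],[s,c]])@a0)
u,v=px("top",[.53,-.31,.09]);us,vs=px("side",[.53,-.31,.09])
k=a[0][int(v)-25:int(v)+25,int(u)-25:int(u)+25];l=b[0][int(vs)-25:int(vs)+25,int(us)-25:int(us)+25]
print(u,v,us,vs)
cv2.imwrite("pics/dial.png",cv2.resize(np.hstack([k,l]),None,fx=8,fy=8,interpolation=cv2.INTER_CUBIC))
E
```

```text
ring (((433.470703125, -142.83270263671875), (50.16249084472656, 63.786136627197266), 81.30941009521484), 288, np.float64(0.026444598420954923)) (((434.8600769042969, -139.73800659179688), (56.986454010009766, 63.59690856933594), 78.45399475097656), 153, np.float64(0.026745922193898375))
  top part [ 0.4343 -0.1438  0.0585] 0.0646
  top part [ 0.4361 -0.1383  0.0556] 0.0655
step (((615.744140625, 310.1604309082031), (65.3595199584961, 49.98738479614258), 41.69741439819336), 180, np.float64(0.026290097454663153)) (((617.9406127929688, 314.51116943359375), (64.64170837402344, 53.42622375488281), 40.054649353027344), 276, np.float64(0.027383921234266195))
  top part [0.6153 0.3095 0.0574] 0.0652
  top part [0.6162 0.3173 0.0569] 0.0635
castle (((645.5624389648438, -77.82254028320312), (63.27045822143555, 50.193870544433594), 18.290138244628906), 152, np.float64(0.026116431652101868)) (((646.967529296875, -73.28280639648438), (62.3496208190918, 53.95891189575195), 15.573431968688965), 144, np.float64(0.026969345222637442))
  top part [ 0.6452 -0.0778  0.0569] 0.0627
  top part [ 0.6474 -
[... 472 characters left out ...]
r (((516.3529663085938, -300.1072692871094), (14.121613502502441, 51.646541595458984), 83.49507141113281), 96, np.float64(0.10541110440744195)) (((517.2904052734375, -300.67828369140625), (27.032503128051758, 51.81045913696289), 84.93856048583984), 58, np.float64(0.10603368913438405))
cap (((586.0150146484375, -358.9421691894531), (44.64167022705078, 47.75244903564453), 78.36761474609375), 194, np.float64(0.10846303033722571)) (((588.9426879882812, -349.47406005859375), (34.824493408203125, 57.289031982421875), 32.05369567871094), 57, np.float64(0.10976035903120274))
yaw -40.92432413250568 gate [ 0.40486799 -0.34629836]
335.3198049931841 211.58908465305325 293.6457573028656 161.8086096127641
```

View pics/dial.png

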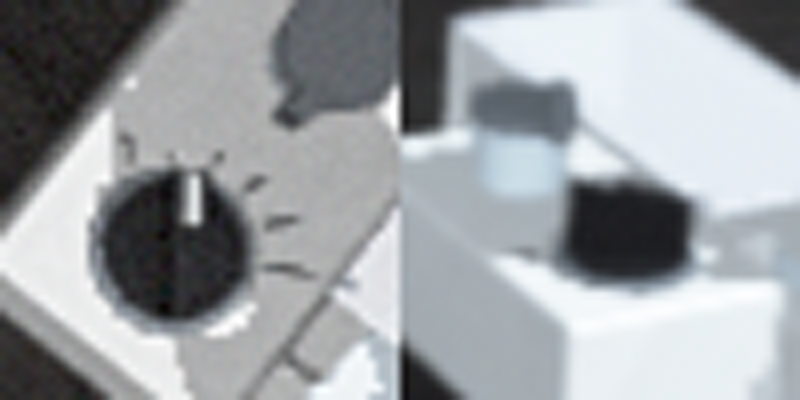

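The crop shows six marks: (127,150), (172,160), (217,160), (255,183), (283,222) and (290,270). The pointer line is at (192,200). I'll correct the mark angles for parallax and check dial and cap positions.

Run:
```python
from h import *
u0,v0=px("top",[.53,-.31,.09]);u0=int(u0)-25;v0=int(v0)-25
c=bot.calibration("top");T=np.linalg.inv(np.array(c["world_to_cam"]));print('cam',T[:3,3])
def onz(u,v,z):
    d=T[:3,:3]@[(u-c["cx"])/c["fx"],(v-c["cy"])/c["fy"],1];return T[:3,3]+d*(z-T[2,3])/d[2]
ax=np.array([.515,-.2995])
for x,y in [(127,150),(172,160),(217,160),(255,183),(283,222),(290,270)]:
    p=onz(x/8+u0,y/8+v0,.072)[:2]-ax;print(np.degrees(np.arctan2(p[1],p[0])).round(1),np.hypot(*p).round(4))
for x,y in [(192,178),(192,222)]:
    p=onz(x/8+u0,y/8+v0,.106)[:2]-ax;print('ptr',np.degrees(np.arctan2(p[1],p[0])).round(1),np.hypot(*p).round(4))
th=np.radians(-40.9);Rm=np.array([[np.cos(th),-np.sin(th)],[np.sin(th),np.cos(th)]]);g=np.array([.405,-.3463])
for n,p in dict(dial=(.515,-.2995),hinge=(.599,-.377),fin=(.561,-.338),vent=(.5855,-.3585)).items():print(n,(Rm.T@(np.array(p)-g)).round(4))
im,d=bot.capture("top");P=cloud("top",d)
L=(P.reshape(-1,3)[:,:2]-g)@Rm;z=P[...,2].ravel()
# console top extents, cover extents, floor plate at sill
m=(abs(z-.072)<.003)&(L[:,0]>0)&(L[:,0]<.22)&(L[:,1]>.045)&(L[:,1]<.2);print('console x',np.percentile(L[m,0],[.5,99.5]),'y',np.percentile(L[m,1],[.5,99.5]))
m=(z>.070)&(z<.08)&(L[:,0]>.1)&(L[:,0]<.35)&(abs(L[:,1])<.08);print('cover x',np.percentile(L[m,0],[.5,99.5]),'y',np.percentile(L[m,1],[.5,99.5]))
m=(abs(z-.006)<.004)&(L[:,0]>-.118)&(L[:,0]<-.06)&(abs(L[:,1])<.056);print(m.sum())
m=(im.reshape(-1,3).min(1)>120)&(z<.02)&(L[:,0]>-.15)&(L[:,0]<-.05)&(abs(L[:,1])<.08);print('plate x',np.percentile(L[m,0],[.5,99.5]),'y',np.percentile(L[m,1],[.5,99.5]))
```

```text
cam [ 0.41216637 -0.05573287  1.25687546]
17.5 0.0393
-7.4 0.0337
-32.1 0.0389
-54.5 0.0417
-77.3 0.0442
-99.8 0.0452
ptr -9.6 0.0233
ptr -21.7 0.0079
dial [0.0525 0.1074]
hinge [0.1667 0.1038]
fin [0.1125 0.1084]
vent [0.1444 0.109 ]
console x [0.01029166 0.20374447] y [0.04610075 0.15941202]
cover x [0.10105153 0.30878302] y [-0.05571105  0.07859923]
655
plate x [-0.12070752 -0.05020937] y [-0.0590847   0.05429635]
```

Corrected for parallax, the marks sit at +17.5°, -7°, -32°, -54.5°, -77° and -100°. The pointer is at about -6°, which is one dot, so three dots is 48° clockwise. I'll move over the dial and turn the tool to yaw 174°.

>>> step_arm(
  motion=[
    {"linear": [0.98,-0.1,0.2],"dr": [0,0,0],"gripper": 0.6},
    {"linear": [0.98,-0.1,0.2],"dr": [0,0,0],"gripper": 0.6},
    {"linear": [0.98,-0.1,0.2],"dr": [0,0,0],"gripper": 0.6},
    {"linear": [0.98,-0.1,0.2],"dr": [0,0,0],"gripper": 0.6},
    {"linear": [0.98,-0.1,0.2],"dr": [0,0,0],"gripper": 0.6},
  ],
)

```text
clock: 2.58
ee_pos: [0.4338, -0.3497, 0.206]
ee_rot: [0.0, 0.977, 0.215, 0.0]
wrist_force: [-0.1, -0.8, -0.0]
gripper_width: 0.0512
finger_force: 0.0
```

>>> step_arm(
  motion=[
    {"linear": [0.98,-0.1,0.2],"dr": [0,0,0],"gripper": 0.6},
    {"linear": [0.98,-0.1,0.2],"dr": [0,0,0],"gripper": 0.6},
    {"linear": [0,0,0],"dr": [0,0,-1],"gripper": 0.6},
    {"linear": [0,0,0],"dr": [0,0,-1],"gripper": 0.6},
    {"linear": [0,0,0],"dr": [0,0,-1],"gripper": 0.6},
  ],
)

```text
clock: 3.2
ee_pos: [0.5174, -0.3003, 0.1862]
ee_rot: [-0.0, 0.94, 0.342, -0.0]
wrist_force: [-0.2, -0.8, -0.7]
gripper_width: 0.0512
finger_force: 0.0
```

```bash
cat >> h.py <<'E'
TH=np.radians(-40.9);G=np.array([.404,-.3474]);RM=np.array([[np.cos(TH),-np.sin(TH)],[np.sin(TH),np.cos(TH)]])
def w(x,y): return G+RM@[x,y]
def st():
    s=bot.observe();q=s["ee_rot"];r=R.from_quat([q[1],q[2],q[3],q[0]]);x=r.apply([1,0,0]);z=r.apply([0,0,1])
    psi=np.degrees(np.arctan2(x[1],x[0]));p=s["ee_pos"]
    print('t',round(s["clock"],2),'pos',p.round(4),'psi',psi.round(2),'z',z.round(3),'cab',(RM.T@(p[:2]-G)).round(4),'j',s["joint_positions"].round(2),'F',s["wrist_force"].round(1),'w',round(s["gripper_width"],4),s["finger_force"])
    return p,r,psi
def go(x,y,z,psi):
    p,r,ps=st();d=r.inv().apply(np.array([x,y,z])-p);print('tool delta /0.05:',(d/.05).round(2),'turn/5deg (tool z):',round((((ps-psi)+180)%360-180)/5,2))
E
python3 -c "
from h import *
go(.515,-.2995,.16,174)"
```

```text
t 3.2 pos [ 0.5174 -0.3003  0.1862] psi 40.04 z [-0.  0. -1.] cab [0.0548 0.1098] j [-0.66  0.42 -0.01  1.15  0.    1.78] F [-0.2 -0.8 -0.7] w 0.0512 0.0
tool delta /0.05: [-0.03 -0.04  0.52] turn/5deg (tool z): -26.79
```

>>> step_arm(
  motion=[
    {"linear": [0,0,0],"dr": [0,0,-1],"gripper": 0.6},
    {"linear": [0,0,0],"dr": [0,0,-1],"gripper": 0.6},
    {"linear": [0,0,0],"dr": [0,0,-1],"gripper": 0.6},
    {"linear": [0,0,0],"dr": [0,0,-1],"gripper": 0.6},
    {"linear": [0,0,0],"dr": [0,0,-1],"gripper": 0.6},
  ],
)

```text
clock: 3.82
ee_pos: [0.5172, -0.3005, 0.1862]
ee_rot: [-0.0, 0.843, 0.537, -0.0]
wrist_force: [-0.5, 0.7, -0.1]
gripper_width: 0.0514
finger_force: 0.0
```

>>> step_arm(
  motion=[
    {"linear": [0,0,0],"dr": [0,0,-1],"gripper": 0.6},
    {"linear": [0,0,0],"dr": [0,0,-1],"gripper": 0.6},
    {"linear": [0,0,0],"dr": [0,0,-1],"gripper": 0.6},
    {"linear": [0,0,0],"dr": [0,0,-1],"gripper": 0.6},
    {"linear": [0,0,0],"dr": [0,0,-1],"gripper": 0.6},
  ],
)

```text
clock: 4.45
ee_pos: [0.5172, -0.3004, 0.1862]
ee_rot: [-0.0, 0.707, 0.707, 0.0]
wrist_force: [-0.6, -1.0, -0.4]
gripper_width: 0.0512
finger_force: 0.0
```

>>> step_arm(
  motion=[
    {"linear": [0,0,0],"dr": [0,0,-1],"gripper": 0.6},
    {"linear": [0,0,0],"dr": [0,0,-1],"gripper": 0.6},
    {"linear": [0,0,0],"dr": [0,0,-1],"gripper": 0.6},
    {"linear": [0,0,0],"dr": [0,0,-1],"gripper": 0.6},
    {"linear": [0,0,0],"dr": [0,0,-1],"gripper": 0.6},
  ],
)

```text
clock: 5.08
ee_pos: [0.5172, -0.3005, 0.1862]
ee_rot: [-0.0, 0.537, 0.843, 0.0]
wrist_force: [-0.1, -0.3, 0.4]
gripper_width: 0.0514
finger_force: 0.0
```

>>> step_arm(
  motion=[
    {"linear": [0,0,0],"dr": [0,0,-1],"gripper": 0.6},
    {"linear": [0,0,0],"dr": [0,0,-1],"gripper": 0.6},
    {"linear": [0,0,0],"dr": [0,0,-1],"gripper": 0.6},
    {"linear": [0,0,0],"dr": [0,0,-1],"gripper": 0.6},
    {"linear": [0,0,0],"dr": [0,0,-1],"gripper": 0.6},
  ],
)

```text
clock: 5.7
ee_pos: [0.5172, -0.3005, 0.1862]
ee_rot: [-0.0, 0.342, 0.94, 0.0]
wrist_force: [-0.5, -0.4, 0.2]
gripper_width: 0.0513
finger_force: 0.0
```

>>> step_arm(
  motion=[
    {"linear": [0,0,0],"dr": [0,0,-1],"gripper": 0.6},
    {"linear": [0,0,0],"dr": [0,0,-1],"gripper": 0.6},
    {"linear": [0,0,0],"dr": [0,0,-1],"gripper": 0.6},
    {"linear": [0,0,0],"dr": [0,0,-1],"gripper": 0.6},
    {"linear": [0,0,0],"dr": [0,0,-1],"gripper": 0.6},
  ],
)

```text
clock: 6.32
ee_pos: [0.5172, -0.3005, 0.1862]
ee_rot: [-0.0, 0.13, 0.991, 0.0]
wrist_force: [0.2, 0.5, 0.5]
gripper_width: 0.0513
finger_force: 0.0
```

```bash
python3 -c "
from h import *
go(.515,-.2995,.113,173)"
```

```text
t 6.33 pos [ 0.5172 -0.3005  0.1862] psi 165.02 z [-0.  0. -1.] cab [0.0548 0.1096] j [-0.66  0.42 -0.01  1.15 -0.   -0.4 ] F [0.2 0.5 0.5] w 0.0513 0.0
tool delta /0.05: [0.05 0.01 1.46] turn/5deg (tool z): -1.6
```

Turn the last 8°, go down, pinch the bar gently and turn 48° clockwise.

>>> step_arm(
  motion=[
    {"linear": [0,0,0],"dr": [0,0,-0.8],"gripper": 0.6},
    {"linear": [0.04,0,0.5],"dr": [0,0,-0.8],"gripper": 0.6},
    {"linear": [0,0,0.5],"dr": [0,0,0],"gripper": 0.6},
    {"linear": [0,0,0.44],"dr": [0,0,0],"gripper": 0.6},
    {"linear": [0,0,0],"dr": [0,0,0],"gripper": 0.6},
  ],
)

```text
clock: 6.95
ee_pos: [0.5146, -0.2995, 0.1131]
ee_rot: [-0.001, 0.062, 0.998, 0.001]
wrist_force: [0.2, -0.3, 0.8]
gripper_width: 0.051
finger_force: 0.0
```

>>> step_arm(
  motion=[
    {"linear": [0,0,0],"dr": [0,0,0],"gripper": 0},
    {"linear": [0,0,0],"dr": [0,0,0],"gripper": 0},
    {"linear": [0,0,0],"dr": [0,0,0],"gripper": 0},
    {"linear": [0,0,0],"dr": [0,0,0],"gripper": 0},
    {"linear": [0,0,0],"dr": [0,0,0],"gripper": 0},
  ],
  squeeze=30,
)

```text
clock: 7.58
ee_pos: [0.5156, -0.3006, 0.1153]
ee_rot: [0.001, 0.062, 0.998, -0.001]
wrist_force: [-1.6, -1.8, 6.8]
gripper_width: 0.0132
finger_force: 30.1
```

```bash
python3 -c "
from h import *
st()"
```

```text
t 7.58 pos [ 0.5156 -0.3006  0.1153] psi 172.86 z [ 0.001 -0.001 -1.   ] cab [0.0537 0.1085] j [-0.66  0.46 -0.14  0.97 -0.   -0.54] F [-1.6 -1.8  6.8] w 0.0132 30.091560781002045
```

>>> step_arm(
  motion=[
    {"linear": [0,0,-0.04],"dr": [0,0,0.8],"gripper": 0},
    {"linear": [0,0,0],"dr": [0,0,1],"gripper": 0},
    {"linear": [0,0,0],"dr": [0,0,1],"gripper": 0},
    {"linear": [0,0,0],"dr": [0,0,1],"gripper": 0},
    {"linear": [0,0,0],"dr": [0,0,1],"gripper": 0},
  ],
)

```text
clock: 8.2
ee_pos: [0.5154, -0.3003, 0.1156]
ee_rot: [-0.0, 0.27, 0.963, 0.0]
wrist_force: [5.0, -4.2, -15.8]
gripper_width: 0.0129
finger_force: 31.9
```

>>> step_arm(
  motion=[
    {"linear": [0,0,0],"dr": [0,0,1],"gripper": 0},
    {"linear": [0,0,0],"dr": [0,0,1],"gripper": 0},
    {"linear": [0,0,0],"dr": [0,0,1],"gripper": 0},
    {"linear": [0,0,0],"dr": [0,0,1],"gripper": 0},
    {"linear": [0,0,0],"dr": [0,0,0.8],"gripper": 0},
  ],
)

```text
clock: 8.82
ee_pos: [0.5155, -0.3002, 0.1156]
ee_rot: [-0.0, 0.464, 0.886, 0.0]
wrist_force: [5.3, -3.5, -15.7]
gripper_width: 0.0131
finger_force: 31.8
```

>>> step_arm(
  motion=[
    {"linear": [0,0,0],"dr": [0,0,0],"gripper": 0},
    {"linear": [0,0,0],"dr": [0,0,0],"gripper": 0.35},
    {"linear": [0,0,0],"dr": [0,0,0],"gripper": 0.35},
    {"linear": [0,0,0],"dr": [0,0,0],"gripper": 0.35},
    {"linear": [0,0,-1],"dr": [0,0,0],"gripper": 0.35},
  ],
)

```text
clock: 9.45
ee_pos: [0.5139, -0.299, 0.1644]
ee_rot: [-0.003, 0.463, 0.886, 0.001]
wrist_force: [0.7, -0.6, 0.5]
gripper_width: 0.03
finger_force: 0.0
```

>>> step_arm(
  motion=[
    {"linear": [0,0,-0.2],"dr": [0,0,-0.7],"gripper": 0.35},
    {"linear": [0,0,0],"dr": [0,0,-1],"gripper": 0.35},
    {"linear": [0,0,0],"dr": [0,0,-1],"gripper": 0.35},
  ],
)

```text
clock: 9.82
ee_pos: [0.5153, -0.3001, 0.1767]
ee_rot: [0.0, 0.354, 0.935, -0.0]
wrist_force: [0.3, -0.6, -0.3]
gripper_width: 0.03
finger_force: 0.0
```

```bash
python3 -c "
from h import *
p=w(.1085,.106)
go(*p,.137,139.1)
im,d=bot.capture('side')
for c in('side',):
  for t in('pointer','dial_axis','cap_fin','cap_hinge'):print(t,[(np.round(x['centre'],3).tolist(),round(x['confidence'],2)) for x in bot.landmark_of(c,t)[:2]])
Q=cloud('side',d)
print(rect(Q,(.515,-.2995),.102,.112,.035))
# fin
print(w(.1125,.106),w(.1685,.106))"
```

```text
t 9.82 pos [ 0.5153 -0.3001  0.1767] psi 138.52 z [ 0. -0. -1.] cab [0.0531 0.1086] j [-0.66  0.42 -0.03  1.12 -0.    0.06] F [ 0.3 -0.6 -0.3] w 0.03 0.0
tool delta /0.05: [-1.11 -0.04  0.79] turn/5deg (tool z): -0.12
pointer [([0.533, -0.32, 0.107], 0.61)]
dial_axis [([0.514, -0.302, 0.091], 0.94), ([0.645, -0.082, 0.002], 0.63)]
cap_fin [([0.558, -0.337, 0.117], 0.63), ([0.644, -0.082, -0.003], 0.17)]
cap_hinge [([0.604, -0.375, 0.098], 0.67), ([0.559, -0.339, 0.115], 0.32)]
(((516.9381103515625, -294.8746337890625), (14.83816909790039, 50.5449104309082), 38.87501525878906), 41, np.float64(0.10684819834439818))
[ 0.55843604 -0.34093787] [ 0.60076384 -0.37760336]
```

The dial now reads about -51°, in the three-dot click. Next I pinch the cap fin.

>>> step_arm(
  motion=[
    {"linear": [-0.6,0,0],"dr": [0,0,-0.1],"gripper": 0.35},
    {"linear": [-0.54,0,0],"dr": [0,0,0],"gripper": 0.35},
    {"linear": [0,0,0.4],"dr": [0,0,0],"gripper": 0.35},
    {"linear": [0,0,0.4],"dr": [0,0,0],"gripper": 0.35},
    {"linear": [0,0,0],"dr": [0,0,0],"gripper": 0},
  ],
  squeeze=20,
)

```text
clock: 10.7
ee_pos: [0.5574, -0.3373, 0.1351]
ee_rot: [-0.001, 0.352, 0.936, 0.0]
wrist_force: [1.0, -0.9, 0.8]
gripper_width: 0.0125
finger_force: 0.0
```

>>> step_arm(
  motion=[
    {"linear": [0,0,0],"dr": [0,0,0],"gripper": 0},
    {"linear": [0,0,0],"dr": [0,0,0],"gripper": 0},
    {"linear": [0,0,0],"dr": [0,0,0],"gripper": 0},
  ],
)

```text
clock: 11.08
ee_pos: [0.5582, -0.3373, 0.1369]
ee_rot: [0.0, 0.351, 0.936, 0.0]
wrist_force: [2.2, 5.7, -2.0]
gripper_width: 0.0098
finger_force: 23.3
```

```bash
python3 -c "
from h import *
st()
a=np.radians(np.arange(0,86,8));ph=np.radians(161)-a
P=np.c_[.056*np.cos(ph),.056*np.sin(ph)];print((np.diff(P,axis=0)/.05).round(2))"
```

```text
t 11.07 pos [ 0.5582 -0.3373  0.1369] psi 138.86 z [ 0.001  0.001 -1.   ] cab [0.1099 0.1086] j [-0.67  0.53  0.06  1.1   0.    0.05] F [ 2.2  5.7 -2. ] w 0.0098 23.34936261177063
[[ 0.06  0.14]
 [ 0.08  0.13]
 [ 0.1   0.12]
 [ 0.11  0.11]
 [ 0.13  0.09]
 [ 0.14  0.07]
 [ 0.15  0.05]
 [ 0.15  0.03]
 [ 0.16  0.01]
 [ 0.16 -0.01]]
```

>>> step_arm(
  motion=[
    {"linear": [-0.06,0,-0.14],"dr": [0,0,0],"gripper": 0},
    {"linear": [-0.08,0,-0.13],"dr": [0,0,0],"gripper": 0},
    {"linear": [-0.1,0,-0.12],"dr": [0,0,0],"gripper": 0},
    {"linear": [-0.11,0,-0.11],"dr": [0,0,0],"gripper": 0},
    {"linear": [-0.13,0,-0.09],"dr": [0,0,0],"gripper": 0},
  ],
)

```text
clock: 11.7
ee_pos: [0.5764, -0.3532, 0.1665]
ee_rot: [0.0, 0.351, 0.936, 0.0]
wrist_force: [2.7, 5.1, -4.6]
gripper_width: 0.0094
finger_force: 21.5
```

>>> step_arm(
  motion=[
    {"linear": [-0.14,0,-0.07],"dr": [0,0,0],"gripper": 0},
    {"linear": [-0.15,0,-0.05],"dr": [0,0,0],"gripper": 0},
    {"linear": [-0.15,0,-0.03],"dr": [0,0,0],"gripper": 0},
    {"linear": [-0.16,0,-0.01],"dr": [0,0,0],"gripper": 0},
    {"linear": [-0.16,0,0.01],"dr": [0,0,0],"gripper": 0},
  ],
)

```text
clock: 12.32
ee_pos: [0.6054, -0.3782, 0.1747]
ee_rot: [0.001, 0.351, 0.936, 0.0]
wrist_force: [3.4, 7.5, 4.0]
gripper_width: 0.0097
finger_force: 22.4
```

```bash
python3 -c "
from h import *
st()
im,d=bot.capture('side')
for t in('cap_fin','cap_hinge'):print(t,[(np.round(x['centre'],3).tolist(),(RM.T@(np.array(x['centre'])[:2]-G)).round(3),round(x['confidence'],2)) for x in bot.landmark_of('side',t)[:2]])
cv2.imwrite('pics/cap.png',cv2.resize(im[110:210,220:350],None,fx=5,fy=5))
"
```

```text
t 12.32 pos [ 0.6054 -0.3782  0.1747] psi 138.87 z [ 0.002  0.    -1.   ] cab [0.1723 0.1086] j [-0.67  0.62  0.33  1.28  0.    0.04] F [3.4 7.5 4. ] w 0.0097 22.44717836380005
cap_fin [([0.599, -0.375, 0.154], array([0.165, 0.107]), 0.54)]
cap_hinge [([0.604, -0.375, 0.099], array([0.169, 0.11 ]), 0.57)]
```

View pics/cap.png

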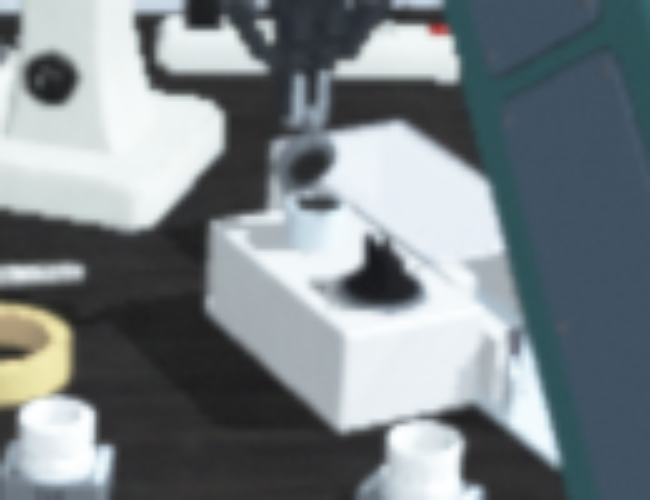

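The crop shows the cap standing open, its disc at (310,160), still held by the fin. I open it a little more, then release and rise.

>>> step_arm(
  motion=[
    {"linear": [-0.15,0,0.02],"dr": [0,0,0],"gripper": 0},
    {"linear": [-0.15,0,0.03],"dr": [0,0,0],"gripper": 0},
    {"linear": [0,0,0],"dr": [0,0,0],"gripper": 0.35},
    {"linear": [0,0,0],"dr": [0,0,0],"gripper": 0.35},
    {"linear": [0,0,-0.8],"dr": [0,0,0],"gripper": 0.35},
  ],
)

```text
clock: 13.1
ee_pos: [0.6148, -0.3879, 0.209]
ee_rot: [-0.002, 0.352, 0.936, 0.001]
wrist_force: [0.9, -0.6, -0.1]
gripper_width: 0.03
finger_force: 0.0
```

>>> step_arm(
  motion=[
    {"linear": [0.6,0,-0.2],"dr": [0,0,0],"gripper": 0.9},
    {"linear": [1,0,0],"dr": [0,0,0],"gripper": 0.9},
    {"linear": [1,0,0],"dr": [0,0,0],"gripper": 0.9},
    {"linear": [0,0,0],"dr": [0,0,0],"gripper": 0.9},
  ],
)

```text
clock: 13.6
ee_pos: [0.5153, -0.3006, 0.2216]
ee_rot: [-0.001, 0.351, 0.936, -0.0]
wrist_force: [0.6, -0.7, 1.1]
gripper_width: 0.0769
finger_force: 0.0
```

Run:
```python
from h import *
st()
for c in('side','top'):
    im,d=bot.capture(c);Q=cloud(c,d)
    for t in('cap_fin','pointer','carrier_ring','carrier_puck'):print(c,t,[(np.round(x['centre'],3).tolist(),(RM.T@(np.array(x['centre'])[:2]-G)).round(3),round(x['confidence'],2)) for x in bot.landmark_of(c,t)[:2]])
    print(rect(Q,(.434,-.142),.018,.032),rect(Q,(.515,-.2995),.102,.112,.035))
    cv2.imwrite(f'pics/{c}1.png',im)
go(.434,-.1415,.12,174)
```

```text
t 13.6 pos [ 0.5153 -0.3006  0.2216] psi 138.87 z [-0.001  0.    -1.   ] cab [0.0535 0.1083] j [-0.66  0.4   0.06  1.24 -0.    0.05] F [ 0.6 -0.7  1.1] w 0.0769 0.0
side cap_fin [([0.61, -0.382, 0.152], array([0.179, 0.109]), 0.5)]
side pointer [([0.533, -0.32, 0.107], array([0.08 , 0.105]), 0.62)]
side carrier_ring [([0.434, -0.144, -0.003], array([-0.111,  0.174]), 0.79)]
side carrier_puck [([0.43, -0.142, -0.002], array([-0.114,  0.172]), 0.28)]
(((436.55865478515625, -138.31271362304688), (56.15751266479492, 65.11150360107422), 81.2188949584961), 157, np.float64(0.026623305109006568)) (((517.7604370117188, -297.3067626953125), (14.550217628479004, 50.57457733154297), 37.11101150512695), 39, np.float64(0.10697696254795397))
top cap_fin []
top pointer [([0.76, -0.213, -0.001], array([0.181, 0.335]), 0.6), ([0.531, -0.319, 0.111], array([0.077, 0.105]), 0.48)]
top carrier_ring [([0.437, -0.143, 0.001], array([-0.109,  0.176]), 0.88)]
top carrier_puck []
(((433.6292724609375, -142.99423217773438), (49.993736267089844, 63.74062728881836), 80.5773696899414), 282, np.float64(0.025954381108475366)) (((517.48291015625, -295.1733093261719), (7.984002113342285, 44.1876106262207), 42.27526092529297), 38, np.float64(0.1062184129741861))
t 14.1 pos [ 0.5183 -0.3032  0.2205] psi 138.85 z [-0.  0. -1.] cab [0.0575 0.1083] j [-0.66  0.41  0.07  1.24 -0.    0.05] F [ 0.2 -0.4  0.2] w 0.0769 0.0
tool delta /0.05: [3.4  1.33 2.01] turn/5deg (tool z): -7.03
```

View pics/top1.png

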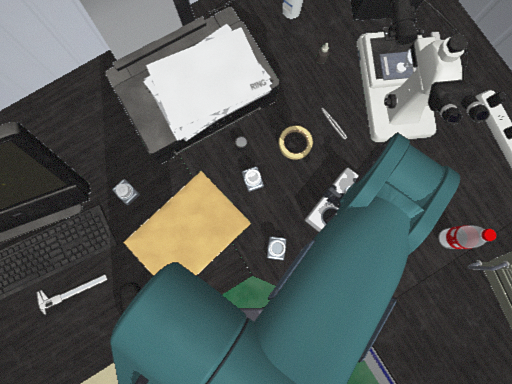

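Still only three carriers in view; the ring one is unmoved at (277,248). Next I fetch it with tool yaw 171°.

>>> step_arm(
  motion=[
    {"linear": [0.85,0.33,0.2],"dr": [0,0,0],"gripper": 0.95},
    {"linear": [0.85,0.33,0.2],"dr": [0,0,0],"gripper": 0.95},
    {"linear": [0.85,0.34,0.2],"dr": [0,0,0],"gripper": 0.95},
    {"linear": [0.85,0.34,0.2],"dr": [0,0,0],"gripper": 0.95},
    {"linear": [0,0,0.2],"dr": [0,0,-1],"gripper": 0.95},
  ],
)

```text
clock: 14.72
ee_pos: [0.4328, -0.1384, 0.1708]
ee_rot: [-0.0, 0.309, 0.951, 0.0]
wrist_force: [1.1, -0.3, -0.2]
gripper_width: 0.0811
finger_force: 0.0
```

>>> step_arm(
  motion=[
    {"linear": [0,0,0.2],"dr": [0,0,-1],"gripper": 0.95},
    {"linear": [0,0,0.2],"dr": [0,0,-1],"gripper": 0.95},
    {"linear": [0,0,0.2],"dr": [0,0,-1],"gripper": 0.95},
    {"linear": [0,0,0.2],"dr": [0,0,-1.0],"gripper": 0.95},
    {"linear": [0,0,0.2],"dr": [0,0,-1.0],"gripper": 0.95},
  ],
)

```text
clock: 15.35
ee_pos: [0.4344, -0.1407, 0.1205]
ee_rot: [0.0, 0.096, 0.995, -0.0]
wrist_force: [-0.2, -0.2, 0.3]
gripper_width: 0.081
finger_force: 0.0
```

>>> step_arm(
  motion=[
    {"linear": [0,0,0],"dr": [0,0,-0.43],"gripper": 0.95},
    {"linear": [0,0,0],"dr": [0,0,0],"gripper": 0.95},
  ],
)

```text
clock: 15.6
ee_pos: [0.4343, -0.1407, 0.1207]
ee_rot: [-0.0, 0.079, 0.997, 0.0]
wrist_force: [-0.3, 0.8, 0.1]
gripper_width: 0.0812
finger_force: 0.0
```

Run:
```python
from h import *
go(.4345,-.142,.034,171)
```

```text
t 15.6 pos [ 0.4343 -0.1407  0.1207] psi 170.99 z [-0.  0. -1.] cab [-0.1124  0.1761] j [-0.49  0.24 -0.48  0.86 -0.   -0.33] F [-0.3  0.8  0.1] w 0.0812 0.0
tool delta /0.05: [-0.01 -0.03  1.73] turn/5deg (tool z): -0.0
```

>>> step_arm(
  motion=[
    {"linear": [0,0.02,0.5],"dr": [0,0,0],"gripper": 0.95},
    {"linear": [0,0,0.5],"dr": [0,0,0],"gripper": 0.95},
    {"linear": [0,0,0.5],"dr": [0,0,0],"gripper": 0.95},
    {"linear": [0,0,0.22],"dr": [0,0,0],"gripper": 0.95},
    {"linear": [0,0,0],"dr": [0,0,0],"gripper": 0.95},
  ],
)

```text
clock: 16.23
ee_pos: [0.4342, -0.1396, 0.0347]
ee_rot: [-0.0, 0.079, 0.997, 0.0]
wrist_force: [0.6, -0.5, 1.2]
gripper_width: 0.0814
finger_force: 0.0
```

>>> step_arm(
  motion=[
    {"linear": [0,0,0],"dr": [0,0,0],"gripper": 0.3},
    {"linear": [0,0,0],"dr": [0,0,0],"gripper": 0.3},
    {"linear": [0,0,0],"dr": [0,0,0],"gripper": 0.3},
    {"linear": [0,0,0],"dr": [0,0,0],"gripper": 0.3},
  ],
  squeeze=30,
)

```text
clock: 16.73
ee_pos: [0.4348, -0.1399, 0.0357]
ee_rot: [0.001, 0.078, 0.997, -0.0]
wrist_force: [-1.8, -0.0, 6.7]
gripper_width: 0.0491
finger_force: 30.1
```

Run:
```python
from h import *
go(*w(-.077,0),.11,139.1)
```

```text
t 16.73 pos [ 0.4348 -0.1399  0.0357] psi 171.0 z [ 0.001 -0.001 -1.   ] cab [-0.1126  0.177 ] j [-0.49  0.34 -0.61  0.61 -0.   -0.33] F [-1.8 -0.   6.7] w 0.0491 30.144098103046417
tool delta /0.05: [ 1.26 -3.38 -1.49] turn/5deg (tool z): 6.38
```

>>> step_arm(
  motion=[
    {"linear": [0,0,-0.6],"dr": [0,0,0],"gripper": 0.3},
    {"linear": [0,0,-0.5],"dr": [0,0,1],"gripper": 0.3},
    {"linear": [0,0,0],"dr": [0,0,1],"gripper": 0.3},
    {"linear": [0,0,0],"dr": [0,0,1],"gripper": 0.3},
    {"linear": [0,0,0],"dr": [0,0,1],"gripper": 0.3},
  ],
)

```text
clock: 17.35
ee_pos: [0.4344, -0.1396, 0.0902]
ee_rot: [0.0, 0.252, 0.968, -0.0]
wrist_force: [0.2, 0.6, -2.3]
gripper_width: 0.0489
finger_force: 34.0
```

>>> step_arm(
  motion=[
    {"linear": [0,0,0],"dr": [0,0,1],"gripper": 0.3},
    {"linear": [0,0,0],"dr": [0,0,1],"gripper": 0.3},
    {"linear": [0,0,0],"dr": [0,0,0.38],"gripper": 0.3},
    {"linear": [-0.18,-0.8,0],"dr": [0,0,0],"gripper": 0.3},
    {"linear": [-0.18,-0.8,0],"dr": [0,0,0],"gripper": 0.3},
  ],
)

```text
clock: 17.98
ee_pos: [0.3952, -0.2125, 0.09]
ee_rot: [0.0, 0.348, 0.937, -0.0]
wrist_force: [-0.3, -0.4, -1.8]
gripper_width: 0.049
finger_force: 34.0
```

>>> step_arm(
  motion=[
    {"linear": [-0.18,-0.8,0],"dr": [0,0,0],"gripper": 0.3},
    {"linear": [-0.18,-0.8,0],"dr": [0,0,0],"gripper": 0.3},
    {"linear": [0,-0.34,0],"dr": [0,0,0],"gripper": 0.3},
    {"linear": [0,0,0],"dr": [0,0,0],"gripper": 0.3},
  ],
)

```text
clock: 18.48
ee_pos: [0.3451, -0.2972, 0.0898]
ee_rot: [-0.0, 0.35, 0.937, 0.0]
wrist_force: [0.3, -0.6, -1.9]
gripper_width: 0.049
finger_force: 34.0
```

Run:
```python
from h import *
go(*w(-.077,0),.043,139.1)
```

```text
t 18.48 pos [ 0.3451 -0.2972  0.0898] psi 139.03 z [-0.  0. -1.] cab [-0.0774 -0.0006] j [-0.89  0.27 -0.53  0.77  0.   -0.18] F [ 0.3 -0.6 -1.9] w 0.049 33.99898588657379
tool delta /0.05: [-0.01  0.01  0.94] turn/5deg (tool z): -0.01
```

>>> step_arm(
  motion=[
    {"linear": [0,0,0.5],"dr": [0,0,0],"gripper": 0.3},
    {"linear": [0,0,0.3],"dr": [0,0,0],"gripper": 0.3},
    {"linear": [0,0,0.14],"dr": [0,0,0],"gripper": 0.3},
    {"linear": [0,0,0],"dr": [0,0,0],"gripper": 0.3},
  ],
)

```text
clock: 18.98
ee_pos: [0.3459, -0.2963, 0.0428]
ee_rot: [-0.0, 0.349, 0.937, 0.0]
wrist_force: [0.2, -0.7, -3.4]
gripper_width: 0.0492
finger_force: 34.0
```

>>> step_arm(
  motion=[
    {"linear": [0,0,0],"dr": [0,0,0],"gripper": 0.8},
    {"linear": [0,0,0],"dr": [0,0,0],"gripper": 0.8},
    {"linear": [0,0,0],"dr": [0,0,0],"gripper": 0.8},
    {"linear": [0,0,-0.8],"dr": [0,0,0],"gripper": 0.8},
    {"linear": [0,0,-0.8],"dr": [0,0,0],"gripper": 0.5},
  ],
)

```text
clock: 19.6
ee_pos: [0.3454, -0.2968, 0.1238]
ee_rot: [-0.0, 0.349, 0.937, 0.0]
wrist_force: [1.2, 0.3, 0.5]
gripper_width: 0.0514
finger_force: 0.0
```

>>> step_arm(
  motion=[
    {"linear": [0.8,0,0],"dr": [0,0,0],"gripper": 0},
    {"linear": [0.8,0,0],"dr": [0,0,0],"gripper": 0},
    {"linear": [0,0,0],"dr": [0,0,0],"gripper": 0},
  ],
)

```text
clock: 19.98
ee_pos: [0.2835, -0.2428, 0.1229]
ee_rot: [-0.0, 0.35, 0.937, 0.0]
wrist_force: [0.4, -1.0, 0.3]
gripper_width: 0.0002
finger_force: 0.0
```

Run:
```python
from h import *
st()
im,d=bot.capture('side');cv2.imwrite('pics/s2.png',cv2.resize(im[130:300,250:420],None,fx=3,fy=3))
for c in('side',):
    for t in('carrier_ring','cap_fin'):print(c,t,[(np.round(x['centre'],3).tolist(),(RM.T@(np.array(x['centre'])[:2]-G)).round(3),round(x['confidence'],2)) for x in bot.landmark_of(c,t)[:2]])
```

```text
t 19.98 pos [ 0.2835 -0.2428  0.1229] psi 139.08 z [-0.     0.001 -1.   ] cab [-0.1595  0.0002] j [-0.93  0.1  -0.65  0.82 -0.   -0.21] F [ 0.4 -1.   0.3] w 0.0002 0.0
side carrier_ring [([0.61, -0.383, 0.155], array([0.179, 0.108]), 0.64), ([0.346, -0.298, 0.004], array([-0.076, -0.001]), 0.41)]
side cap_fin [([0.603, -0.372, 0.096], array([0.167, 0.112]), 0.53), ([0.609, -0.379, 0.155], array([0.176, 0.11 ]), 0.51)]
```

View pics/s2.png

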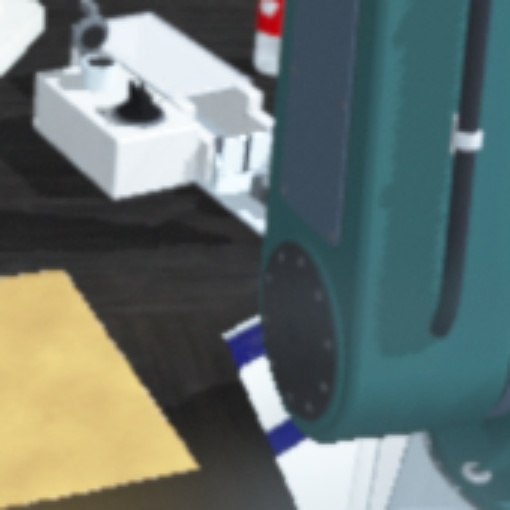

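Part of the view is hidden by the arm, but the gate leaves are visible at (230,155) and the carrier was detected at cabinet x -76, y -1 mm. I go down behind it and push to TCP x = +27 mm.

>>> step_arm(
  motion=[
    {"linear": [0,0,0.6],"dr": [0,0,0],"gripper": 0},
    {"linear": [0,0,0.6],"dr": [0,0,0],"gripper": 0},
    {"linear": [0,0,0.46],"dr": [0,0,0],"gripper": 0},
    {"linear": [0,0,0],"dr": [0,0,0],"gripper": 0},
    {"linear": [-0.4,0,0],"dr": [0,0,0],"gripper": 0},
  ],
)

```text
clock: 20.75
ee_pos: [0.3003, -0.2576, 0.0403]
ee_rot: [-0.0, 0.349, 0.937, 0.0]
wrist_force: [0.1, -0.2, -0.4]
gripper_width: 0.0002
finger_force: 0.0
```

>>> step_arm(
  motion=[
    {"linear": [-0.4,0,0],"dr": [0,0,0],"gripper": 0},
    {"linear": [-0.3,0,0],"dr": [0,0,0],"gripper": 0},
    {"linear": [-0.3,0,0],"dr": [0,0,0],"gripper": 0},
    {"linear": [-0.3,0,0],"dr": [0,0,0],"gripper": 0},
    {"linear": [-0.3,0,0],"dr": [0,0,0],"gripper": 0},
  ],
)

```text
clock: 21.38
ee_pos: [0.3581, -0.3071, 0.039]
ee_rot: [-0.004, 0.349, 0.937, 0.002]
wrist_force: [-10.4, 9.2, 7.8]
gripper_width: -0.0
finger_force: 6.9
```

Run:
```python
from h import *
go(*w(.028,0),.039,139.1)
```

```text
t 21.38 pos [ 0.3581 -0.3071  0.039 ] psi 139.1 z [-0.006  0.006 -1.   ] cab [-0.0611  0.0004] j [-0.88  0.36 -0.56  0.65 -0.   -0.17] F [-10.4   9.2   7.8] w -0.0 6.943107917904854
tool delta /0.05: [-1.78 -0.01 -0.02] turn/5deg (tool z): 0.0
```

>>> step_arm(
  motion=[
    {"linear": [-0.3,0,0],"dr": [0,0,0],"gripper": 0},
    {"linear": [-0.3,0,0],"dr": [0,0,0],"gripper": 0},
    {"linear": [-0.3,0,0],"dr": [0,0,0],"gripper": 0},
    {"linear": [-0.3,0,0],"dr": [0,0,0],"gripper": 0},
    {"linear": [-0.3,0,0],"dr": [0,0,0],"gripper": 0},
  ],
)

```text
clock: 22.0
ee_pos: [0.418, -0.3596, 0.0397]
ee_rot: [-0.0, 0.349, 0.937, 0.0]
wrist_force: [-1.9, 1.3, -1.2]
gripper_width: 0.0001
finger_force: 1.5
```

>>> step_arm(
  motion=[
    {"linear": [-0.2,0,0],"dr": [0,0,0],"gripper": 0},
    {"linear": [-0.08,0,0],"dr": [0,0,0],"gripper": 0},
    {"linear": [0,0,0],"dr": [0,0,0],"gripper": 0},
  ],
)

```text
clock: 22.38
ee_pos: [0.4283, -0.3686, 0.0399]
ee_rot: [0.0, 0.349, 0.937, -0.0]
wrist_force: [-0.5, 1.3, -0.2]
gripper_width: 0.0001
finger_force: 0.0
```

Run:
```python
from h import *
go(*w(.029,0),.039,139.1)
```

```text
t 22.38 pos [ 0.4283 -0.3686  0.0399] psi 139.11 z [ 0.001 -0.    -1.   ] cab [ 0.0323 -0.0001] j [-0.85  0.48 -0.34  0.75  0.   -0.14] F [-0.5  1.3 -0.2] w 0.0001 0.0
tool delta /0.05: [0.07 0.   0.02] turn/5deg (tool z): 0.0
```

>>> step_arm(
  motion=[
    {"linear": [0,0,-0.6],"dr": [0,0,0],"gripper": 0},
    {"linear": [0,0,-1],"dr": [0,0,0],"gripper": 0},
    {"linear": [0,0,-1],"dr": [0,0,0],"gripper": 0},
    {"linear": [0.1,0.8,0],"dr": [0,0,0],"gripper": 0.5},
    {"linear": [0.1,1,0],"dr": [0,0,0],"gripper": 0.95},
  ],
)

```text
clock: 23.0
ee_pos: [0.4798, -0.2936, 0.1707]
ee_rot: [0.001, 0.35, 0.937, -0.0]
wrist_force: [-0.0, -0.7, -0.1]
gripper_width: 0.0356
finger_force: 0.0
```

>>> step_arm(
  motion=[
    {"linear": [0.1,1,0],"dr": [0,0,0],"gripper": 0.95},
    {"linear": [0.1,1,0],"dr": [0,0,0],"gripper": 0.95},
    {"linear": [0.1,1,0],"dr": [0,0,0],"gripper": 0.95},
    {"linear": [0.04,1,0],"dr": [0,0,-1],"gripper": 0.95},
    {"linear": [0,0,0],"dr": [0,0,-1],"gripper": 0.95},
  ],
)

```text
clock: 23.62
ee_pos: [0.5989, -0.1288, 0.1697]
ee_rot: [0.0, 0.263, 0.965, 0.0]
wrist_force: [-0.2, 0.1, 0.0]
gripper_width: 0.0812
finger_force: 0.0
```

Run:
```python
from h import *
for c in('top','side'):
    im,d=bot.capture(c);Q=cloud(c,d);cv2.imwrite(f'pics/{c}3.png',im)
    for t in('carrier_ring','carrier_castle','carrier_step','carrier_puck','cap_fin','loupe'):print(c,t,[(np.round(x['centre'],3).tolist(),(RM.T@(np.array(x['centre'])[:2]-G)).round(3).tolist(),round(x['confidence'],2)) for x in bot.landmark_of(c,t)[:2]])
    print(rect(Q,(.646,-.077),.018,.032)[:2],rect(Q,(.616,.3105),.018,.032)[:2])
go(.6458,-.077,.1,197.5)
```

```text
top carrier_ring [([0.47, -0.395, 0.01], [0.081, 0.007], 0.67), ([0.348, -0.299, 0.005], [-0.074, -0.0], 0.25)]
top carrier_castle []
top carrier_step [([0.612, 0.312, 0.001], [-0.275, 0.635], 0.62), ([0.597, -0.376, 0.103], [0.164, 0.105], 0.39)]
top carrier_puck []
top cap_fin [([0.612, -0.381, 0.154], [0.18, 0.111], 0.53)]
top loupe [([0.758, -0.044, 0.0], [0.069, 0.461], 0.48)]
(((0.0, 0.0), (0.0, 0.0), 0.0), 0) (((616.0819702148438, 310.61590576171875), (64.80517578125, 49.44982147216797), 41.899208068847656), 180)
side carrier_ring [([0.462, -0.398, 0.006], [0.077, -0.001], 0.54), ([0.76, -0.215, 0.003], [0.182, 0.333], 0.35)]
side carrier_castle [([0.646, -0.081, 0.002], [0.009, 0.36], 0.58), ([0.612, -0.382, 0.156], [0.18, 0.11], 0.3)]
side carrier_step [([0.616, 0.311, -0.001], [-0.271, 0.636], 0.97), ([0.458, -0.401, 0.006], [0.076, -0.005], 0.28)]
side carrier_puck [([0.619, 0.312, -0.005], [-0.269, 0.639], 0.71)]
side cap_fin [([0.76, -0.214, 0.003], [0.181, 0.334], 0.74), ([0.61, -0.382, 0.154], [0.178, 0.109], 0.45)]
side loupe []
(((647.5675048828125, -72.68943786621094), (65.24685668945312, 50.202430725097656), 22.111804962158203), 142) (((618.9302368164062, 313.238525390625), (63.68174362182617, 53.637577056884766), 42.476932525634766), 274)
t 24.32 pos [ 0.5974 -0.1315  0.1698] psi 149.08 z [ 0. -0. -1.] cab [0.0049 0.2898] j [-0.35  0.45 -0.    1.12 -0.    0.19] F [ 0.2  0.1 -0.7] w 0.0809 0.0
tool delta /0.05: [-0.27  1.43  1.4 ] turn/5deg (tool z): -9.68
  return _methods._mean(a, axis=axis, dtype=dtype,
  ret = ret.dtype.type(ret / rcount)
```

View pics/side3.png

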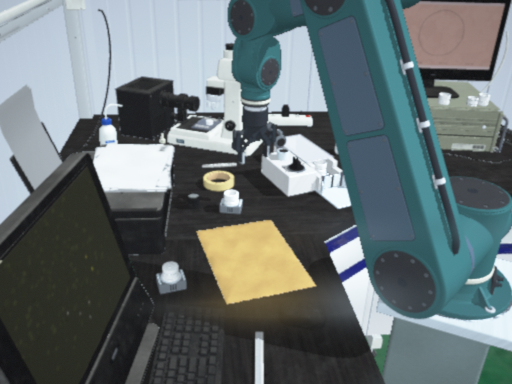

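The ring carrier is inside, at x about 79 mm. The castle carrier at (231,203) and the step carrier at (172,277) have not moved. Now I fetch the castle one.

>>> step_arm(
  motion=[
    {"linear": [-0.13,0.71,0.2],"dr": [0,0,0],"gripper": 0.95},
    {"linear": [-0.14,0.72,0.2],"dr": [0,0,0],"gripper": 0.95},
    {"linear": [0,0,0.2],"dr": [0,0,-0.97],"gripper": 0.95},
    {"linear": [0,0,0.2],"dr": [0,0,-0.97],"gripper": 0.95},
    {"linear": [0,0,0.2],"dr": [0,0,-0.97],"gripper": 0.95},
  ],
)

```text
clock: 24.95
ee_pos: [0.6458, -0.0769, 0.1194]
ee_rot: [-0.0, 0.141, 0.99, -0.0]
wrist_force: [0.2, -0.3, 1.0]
gripper_width: 0.0813
finger_force: 0.0
```

>>> step_arm(
  motion=[
    {"linear": [0,0,0.2],"dr": [0,0,-0.97],"gripper": 0.95},
    {"linear": [0,0,0],"dr": [0,0,-0.97],"gripper": 0.95},
    {"linear": [0,0,0],"dr": [0,0,-0.97],"gripper": 0.95},
    {"linear": [0,0,0],"dr": [0,0,-0.97],"gripper": 0.95},
    {"linear": [0,0,0],"dr": [0,0,-0.97],"gripper": 0.95},
  ],
)

```text
clock: 25.58
ee_pos: [0.6458, -0.077, 0.1097]
ee_rot: [-0.0, -0.07, 0.998, -0.0]
wrist_force: [-0.2, -0.5, -0.8]
gripper_width: 0.0814
finger_force: 0.0
```

>>> step_arm(
  motion=[
    {"linear": [0,0,0],"dr": [0,0,-0.97],"gripper": 0.95},
    {"linear": [0,0,0],"dr": [0,0,-0.97],"gripper": 0.95},
    {"linear": [0,0,0],"dr": [0,0,0],"gripper": 0.95},
  ],
)

```text
clock: 25.95
ee_pos: [0.6458, -0.077, 0.1097]
ee_rot: [-0.0, -0.153, 0.988, 0.0]
wrist_force: [0.4, -0.1, -0.0]
gripper_width: 0.0809
finger_force: 0.0
```

Run:
```python
from h import *
go(.646,-.077,.034,198)
im,d=bot.capture('side');print([(np.round(x['centre'],3).tolist(),round(x['confidence'],2)) for x in bot.landmark_of('side','carrier_castle')[:2]])
```

```text
t 25.95 pos [ 0.6458 -0.077   0.1097] psi -162.43 z [-0.  0. -1.] cab [0.0057 0.3627] j [-0.24  0.55  0.01  1.03  0.   -0.55] F [ 0.4 -0.1 -0. ] w 0.0809 0.0
tool delta /0.05: [-0.   -0.    1.51] turn/5deg (tool z): -0.09
[([0.643, -0.079, 0.0], 0.65)]
```

>>> step_arm(
  motion=[
    {"linear": [0,0,0.5],"dr": [0,0,0],"gripper": 0.95},
    {"linear": [0,0,0.5],"dr": [0,0,0],"gripper": 0.95},
    {"linear": [0,0,0.4],"dr": [0,0,0],"gripper": 0.95},
    {"linear": [0,0,0.1],"dr": [0,0,0],"gripper": 0.95},
    {"linear": [0,0,0],"dr": [0,0,0],"gripper": 0.3},
  ],
  squeeze=30,
)

```text
clock: 26.68
ee_pos: [0.6458, -0.077, 0.035]
ee_rot: [-0.0, -0.153, 0.988, 0.0]
wrist_force: [-0.0, -0.5, -0.1]
gripper_width: 0.0652
finger_force: 0.0
```

>>> step_arm(
  motion=[
    {"linear": [0,0,0],"dr": [0,0,0],"gripper": 0.3},
    {"linear": [0,0,0],"dr": [0,0,0],"gripper": 0.3},
    {"linear": [0,0,0],"dr": [0,0,0],"gripper": 0.3},
    {"linear": [0,0,-0.6],"dr": [0,0,0],"gripper": 0.3},
    {"linear": [0,0,-0.6],"dr": [0,0,0],"gripper": 0.3},
  ],
)

```text
clock: 27.3
ee_pos: [0.6455, -0.0769, 0.0955]
ee_rot: [-0.0, -0.153, 0.988, 0.0]
wrist_force: [1.2, -0.2, -1.7]
gripper_width: 0.049
finger_force: 32.6
```

Run:
```python
from h import *
go(*w(-.077,0.15),.1,139.1)
go(*w(-.077,0),.1,139.1)
```

```text
t 27.3 pos [ 0.6455 -0.0769  0.0955] psi -162.4 z [-0.001  0.    -1.   ] cab [0.0054 0.3626] j [-0.24  0.56 -0.02  1.    0.   -0.55] F [ 1.2 -0.2 -1.7] w 0.049 32.62399077415466
tool delta /0.05: [ 4.49 -0.82 -0.09] turn/5deg (tool z): 11.7
t 27.3 pos [ 0.6455 -0.0769  0.0955] psi -162.4 z [-0.001  0.    -1.   ] cab [0.0054 0.3626] j [-0.24  0.56 -0.02  1.    0.   -0.55] F [ 1.2 -0.2 -1.7] w 0.049 32.62399077415466
tool delta /0.05: [ 7.04 -2.38 -0.09] turn/5deg (tool z): 11.7
```

>>> step_arm(
  motion=[
    {"linear": [0.9,-0.16,0],"dr": [0,0,0],"gripper": 0.3},
    {"linear": [0.9,-0.16,0],"dr": [0,0,0],"gripper": 0.3},
    {"linear": [0.9,-0.16,0],"dr": [0,0,0],"gripper": 0.3},
    {"linear": [0.9,-0.16,0],"dr": [0,0,0],"gripper": 0.3},
    {"linear": [0.9,-0.16,0],"dr": [0,0,0],"gripper": 0.3},
  ],
)

```text
clock: 27.92
ee_pos: [0.4421, -0.1836, 0.095]
ee_rot: [0.0, -0.153, 0.988, -0.0]
wrist_force: [-0.8, 0.3, -2.6]
gripper_width: 0.0492
finger_force: 32.6
```

>>> step_arm(
  motion=[
    {"linear": [0,0,0],"dr": [0,0,0.975],"gripper": 0.3},
    {"linear": [0,0,0],"dr": [0,0,0.975],"gripper": 0.3},
    {"linear": [0,0,0],"dr": [0,0,0.975],"gripper": 0.3},
    {"linear": [0,0,0],"dr": [0,0,0.975],"gripper": 0.3},
    {"linear": [0,0,0],"dr": [0,0,0.975],"gripper": 0.3},
  ],
)

```text
clock: 28.55
ee_pos: [0.4434, -0.1832, 0.095]
ee_rot: [0.0, 0.061, 0.998, -0.0]
wrist_force: [1.1, -0.5, -3.2]
gripper_width: 0.0493
finger_force: 32.6
```

>>> step_arm(
  motion=[
    {"linear": [0,0,0],"dr": [0,0,0.975],"gripper": 0.3},
    {"linear": [0,0,0],"dr": [0,0,0.975],"gripper": 0.3},
    {"linear": [0,0,0],"dr": [0,0,0.975],"gripper": 0.3},
    {"linear": [0,0,0],"dr": [0,0,0.975],"gripper": 0.3},
    {"linear": [0,0,0],"dr": [0,0,0.975],"gripper": 0.3},
  ],
)

```text
clock: 29.18
ee_pos: [0.4434, -0.1831, 0.095]
ee_rot: [0.0, 0.27, 0.963, -0.0]
wrist_force: [-0.2, -0.3, -2.3]
gripper_width: 0.049
finger_force: 32.6
```

>>> step_arm(
  motion=[
    {"linear": [0,0,0],"dr": [0,0,0.975],"gripper": 0.3},
    {"linear": [0,0,0],"dr": [0,0,0.975],"gripper": 0.3},
    {"linear": [0,-0.8,0],"dr": [0,0,0],"gripper": 0.3},
    {"linear": [0,-0.8,0],"dr": [0,0,0],"gripper": 0.3},
    {"linear": [0,-0.8,0],"dr": [0,0,0],"gripper": 0.3},
  ],
)

```text
clock: 29.8
ee_pos: [0.3641, -0.2747, 0.0951]
ee_rot: [0.0, 0.349, 0.937, -0.0]
wrist_force: [0.4, -0.2, -1.8]
gripper_width: 0.0494
finger_force: 32.7
```

Run:
```python
from h import *
go(*w(-.077,0),.0425,139.1)
```

```text
t 29.8 pos [ 0.3641 -0.2747  0.0951] psi 139.12 z [ 0. -0. -1.] cab [-0.0778  0.0288] j [-0.83  0.26 -0.52  0.78  0.   -0.11] F [ 0.4 -0.2 -1.8] w 0.0494 32.695072889328
tool delta /0.05: [-0.01 -0.58  1.05] turn/5deg (tool z): 0.0
```

>>> step_arm(
  motion=[
    {"linear": [0,-0.5,0],"dr": [0,0,0],"gripper": 0.3},
    {"linear": [0,0,0.5],"dr": [0,0,0],"gripper": 0.3},
    {"linear": [0,0,0.4],"dr": [0,0,0],"gripper": 0.3},
    {"linear": [0,0,0.14],"dr": [0,0,0],"gripper": 0.3},
    {"linear": [0,0,0],"dr": [0,0,0],"gripper": 0.3},
  ],
)

```text
clock: 30.42
ee_pos: [0.3485, -0.2927, 0.043]
ee_rot: [-0.0, 0.349, 0.937, 0.0]
wrist_force: [0.6, -0.7, -2.9]
gripper_width: 0.0493
finger_force: 32.7
```

Run:
```python
from h import *
go(*w(-.077,0),.0425,139.1)
```

```text
t 30.43 pos [ 0.3485 -0.2927  0.043 ] psi 139.11 z [-0.  0. -1.] cab [-0.0777  0.005 ] j [-0.88  0.33 -0.61  0.64  0.   -0.16] F [ 0.6 -0.7 -2.9] w 0.0493 32.70770967006683
tool delta /0.05: [-0.01 -0.1   0.01] turn/5deg (tool z): 0.0
```

>>> step_arm(
  motion=[
    {"linear": [0,-0.1,0],"dr": [0,0,0],"gripper": 0.3},
    {"linear": [0,0,0.02],"dr": [0,0,0],"gripper": 0.3},
    {"linear": [0,0,0],"dr": [0,0,0],"gripper": 0.8},
    {"linear": [0,0,0],"dr": [0,0,0],"gripper": 0.8},
    {"linear": [0,0,0],"dr": [0,0,0],"gripper": 0.8},
  ],
)

```text
clock: 31.05
ee_pos: [0.3453, -0.2966, 0.0419]
ee_rot: [0.0, 0.349, 0.937, -0.0]
wrist_force: [1.0, -0.1, 0.8]
gripper_width: 0.0683
finger_force: 0.0
```

>>> step_arm(
  motion=[
    {"linear": [0,0,-0.8],"dr": [0,0,0],"gripper": 0.8},
    {"linear": [0,0,-0.8],"dr": [0,0,0],"gripper": 0.5},
    {"linear": [0.8,0,0],"dr": [0,0,0],"gripper": 0},
    {"linear": [0.85,0,0],"dr": [0,0,0],"gripper": 0},
    {"linear": [0,0,0],"dr": [0,0,0],"gripper": 0},
  ],
)

```text
clock: 31.68
ee_pos: [0.2811, -0.2405, 0.1218]
ee_rot: [-0.0, 0.349, 0.937, 0.0]
wrist_force: [0.3, -1.1, -0.8]
gripper_width: 0.0006
finger_force: 0.0
```

>>> step_arm(
  motion=[
    {"linear": [0,0,0.6],"dr": [0,0,0],"gripper": 0},
    {"linear": [0,0,0.6],"dr": [0,0,0],"gripper": 0},
    {"linear": [0,0,0.46],"dr": [0,0,0],"gripper": 0},
    {"linear": [0,0,0],"dr": [0,0,0],"gripper": 0},
  ],
)

```text
clock: 32.17
ee_pos: [0.2826, -0.2422, 0.038]
ee_rot: [-0.001, 0.349, 0.937, 0.001]
wrist_force: [-0.3, -0.2, 0.2]
gripper_width: 0.0001
finger_force: 0.0
```

Run:
```python
from h import *
go(*w(.032,0),.04,139.1)
```

```text
t 32.17 pos [ 0.2826 -0.2422  0.038 ] psi 139.11 z [-0.001  0.002 -1.   ] cab [-0.1606  0.    ] j [-0.93  0.22 -0.8   0.55  0.   -0.21] F [-0.3 -0.2  0.2] w 0.0001 0.0
tool delta /0.05: [-3.85 -0.   -0.05] turn/5deg (tool z): 0.0
```

>>> step_arm(
  motion=[
    {"linear": [-0.4,0,-0.04],"dr": [0,0,0],"gripper": 0},
    {"linear": [-0.4,0,0],"dr": [0,0,0],"gripper": 0},
    {"linear": [-0.3,0,0],"dr": [0,0,0],"gripper": 0},
    {"linear": [-0.3,0,0],"dr": [0,0,0],"gripper": 0},
    {"linear": [-0.3,0,0],"dr": [0,0,0],"gripper": 0},
  ],
)

```text
clock: 32.8
ee_pos: [0.3471, -0.2981, 0.0408]
ee_rot: [-0.001, 0.349, 0.937, 0.0]
wrist_force: [-19.1, 17.0, 17.6]
gripper_width: -0.0002
finger_force: 13.8
```

>>> step_arm(
  motion=[
    {"linear": [-0.3,0,0],"dr": [0,0,0],"gripper": 0},
    {"linear": [-0.3,0,0],"dr": [0,0,0],"gripper": 0},
    {"linear": [-0.2,0,0],"dr": [0,0,0],"gripper": 0},
    {"linear": [-0.2,0,0],"dr": [0,0,0],"gripper": 0},
    {"linear": [-0.2,0,0],"dr": [0,0,0],"gripper": 0},
  ],
)

```text
clock: 33.42
ee_pos: [0.3927, -0.3376, 0.0407]
ee_rot: [-0.0, 0.349, 0.937, 0.0]
wrist_force: [-3.2, 2.4, -0.6]
gripper_width: -0.0004
finger_force: 2.0
```

>>> step_arm(
  motion=[
    {"linear": [-0.2,0,0],"dr": [0,0,0],"gripper": 0},
    {"linear": [-0.2,0,0],"dr": [0,0,0],"gripper": 0},
    {"linear": [-0.2,0,0],"dr": [0,0,0],"gripper": 0},
    {"linear": [-0.2,0,0],"dr": [0,0,0],"gripper": 0},
    {"linear": [-0.15,0,0],"dr": [0,0,0],"gripper": 0},
  ],
)

```text
clock: 34.05
ee_pos: [0.4289, -0.3691, 0.0408]
ee_rot: [0.0, 0.349, 0.937, -0.0]
wrist_force: [-3.3, 1.9, -1.0]
gripper_width: 0.0003
finger_force: 1.1
```

Run:
```python
from h import *
go(*w(.03,0),.039,139.1)
```

```text
t 34.05 pos [ 0.4289 -0.3691  0.0408] psi 139.11 z [ 0. -0. -1.] cab [ 0.033  -0.0001] j [-0.85  0.48 -0.33  0.76  0.   -0.14] F [-3.3  1.9 -1. ] w 0.0003 1.1325287260115147
tool delta /0.05: [0.06 0.   0.04] turn/5deg (tool z): 0.0
```

>>> step_arm(
  motion=[
    {"linear": [0,0,-0.6],"dr": [0,0,0],"gripper": 0},
    {"linear": [0,0,-1],"dr": [0,0,0],"gripper": 0},
    {"linear": [0,0,-1],"dr": [0,0,0],"gripper": 0},
    {"linear": [0.1,0.8,0],"dr": [0,0,0],"gripper": 0.5},
    {"linear": [0.2,1,0],"dr": [0,0,0],"gripper": 0.95},
  ],
)

```text
clock: 34.67
ee_pos: [0.4774, -0.2913, 0.1719]
ee_rot: [0.002, 0.35, 0.937, -0.001]
wrist_force: [-0.2, -0.4, 0.5]
gripper_width: 0.0359
finger_force: 0.0
```

>>> step_arm(
  motion=[
    {"linear": [0.2,1,0],"dr": [0,0,0],"gripper": 0.95},
    {"linear": [0.3,0.9,0],"dr": [0,0,0],"gripper": 0.95},
    {"linear": [0.3,0.9,0],"dr": [0,0,0],"gripper": 0.95},
    {"linear": [0.3,0.9,0],"dr": [0,0,0],"gripper": 0.95},
    {"linear": [0.3,0.9,0],"dr": [0,0,0],"gripper": 0.95},
  ],
)

```text
clock: 35.3
ee_pos: [0.5751, -0.0697, 0.1714]
ee_rot: [0.001, 0.349, 0.937, 0.0]
wrist_force: [1.1, -0.8, 0.1]
gripper_width: 0.0812
finger_force: 0.0
```

Run:
```python
from h import *
for c in('top','side'):
    im,d=bot.capture(c);Q=cloud(c,d)
    for t in('carrier_ring','carrier_castle','carrier_step','carrier_puck'):print(c,t,[(np.round(x['centre'],3).tolist(),(RM.T@(np.array(x['centre'])[:2]-G)).round(3).tolist(),round(x['confidence'],2)) for x in bot.landmark_of(c,t)[:2]])
    print(rect(Q,(.616,.3105),.018,.032)[:2])
    m=(np.hypot(Q[...,0]-.616,Q[...,1]-.3105)<.16)&(Q[...,2]>.008);x=Q[m]
    H=np.full((8,8),-1.)
    for p in x:
        i=int((p[0]-.456)/.04);j=int((p[1]-.15)/.04)
        if 0<=i<8 and 0<=j<8:H[i,j]=max(H[i,j],p[2])
    print((H*1000).astype(int))
go(.616,.3105,.12,-138.3)
```

```text
top carrier_ring [([0.59, -0.356, 0.098], [0.146, 0.115], 0.4)]
top carrier_castle [([0.465, -0.394, 0.003], [0.077, 0.004], 0.77)]
top carrier_step [([0.615, 0.31, 0.001], [-0.271, 0.635], 0.68)]
top carrier_puck []
(((616.359130859375, 310.67559814453125), (64.95608520507812, 49.82966995239258), 42.2601203918457), 175)
[[-1000    11    14    15    14    23    26 -1000]
 [   15    15    16     9     8    26    28    32]
 [   15    14 -1000 -1000 -1000    22    28    31]
 [   13 -1000     8    60    61    14    94   108]
 [    8     8 -1000    62    64 -1000   208   269]
 [-1000     8 -1000 -1000     9 -1000   279   392]
 [  141   145   133 -1000 -1000 -1000 -1000   389]
 [-1000   144   141 -1000 -1000 -1000 -1000 -1000]]
side carrier_ring []
side carrier_castle [([0.46, -0.403, 0.005], [0.079, -0.005], 0.54), ([0.759, -0.216, 0.001], [0.182, 0.332], 0.45)]
side carrier_step [([0.616, 0.313, -0.003], [-0.272, 0.638], 0.93)]
side carrier_puck []
(((617.54248046875, 314.8005065917969), (63.30363082885742, 52.05042266845703), 43.13260269165039), 274)
[[-1000    14    14    13    14    23    23 -1000]
 [   13    13    13    11 -1000    25    27    28]
 [   13    14     9 -1000 -1000    25    28    28]
 [   13    10 -1000    61    62 -1000    84   108]
 [    8 -1000 -1000    61    64    26   201   261]
 [-1000 -1000 -1000 -1000    27 -1000   243   390]
 [  141   144   142 -1000 -1000 -1000 -1000   390]
 [-1000   144   143 -1000 -1000 -1000 -1000 -1000]]
t 35.8 pos [ 0.5735 -0.0719  0.1709] psi 139.03 z [ 0. -0. -1.] cab [-0.0523  0.3192] j [-0.27  0.39 -0.09  1.09 -0.    0.45] F [-0.1  0.4 -0.3] w 0.0812 0.0
tool delta /0.05: [4.37 6.33 1.02] turn/5deg (tool z): -16.53
```

Run:
```python
from h import *
c0=np.array([.6163,.3108]);a=np.radians(42)
for c in('top','side'):
    im,d=bot.capture(c);Q=cloud(c,d).reshape(-1,3)
    L=(Q[:,:2]-c0)@np.array([[np.cos(a),-np.sin(a)],[np.sin(a),np.cos(a)]]) # long, left
    m=(Q[:,2]>.010)&(Q[:,2]<.15)&(abs(L[:,0])<.025)&(L[:,1]>.028)&(L[:,1]<.12);
    o=np.argsort(L[m][:,1])[:6];print(c,np.c_[L[m],Q[m,2]][o].round(3))
    m=(Q[:,2]>.010)&(Q[:,2]<.15)&(abs(L[:,0])<.025)&(L[:,1]<-.028)&(L[:,1]>-.12);
    o=np.argsort(-L[m][:,1])[:3];print(c,np.c_[L[m],Q[m,2]][o].round(3))
    m=(Q[:,2]>.08)&(Q[:,2]<.4)&(Q[:,1]>.2)&(np.hypot(*(Q[:,:2]-c0).T)<.2);k=np.hypot(*(Q[m][:,:2]-c0).T);o=np.argsort(k)[:3];print(Q[m][o].round(3),k[o].round(3))
```

```text
top [[0.023 0.087 0.01 ]
 [0.018 0.088 0.017]
 [0.022 0.088 0.017]
 [0.015 0.088 0.013]
 [0.011 0.088 0.011]
 [0.015 0.089 0.02 ]]
top []
[[0.627 0.416 0.089]
 [0.631 0.416 0.081]
 [0.635 0.416 0.096]] [0.106 0.107 0.107]
side [[0.024 0.084 0.018]
 [0.022 0.086 0.019]
 [0.017 0.088 0.02 ]
 [0.02  0.088 0.021]
 [0.016 0.09  0.018]
 [0.02  0.09  0.02 ]]
side [[ 0.021 -0.029  0.024]]
[[0.636 0.418 0.103]
 [0.635 0.42  0.102]
 [0.635 0.421 0.1  ]] [0.11  0.111 0.112]
```

>>> step_arm(
  motion=[
    {"linear": [0.62,0.9,0],"dr": [0,0,0],"gripper": 0.95},
    {"linear": [0.62,0.9,0],"dr": [0,0,0],"gripper": 0.95},
    {"linear": [0.62,0.9,0],"dr": [0,0,0],"gripper": 0.95},
    {"linear": [0.62,0.9,0],"dr": [0,0,0],"gripper": 0.95},
    {"linear": [0.62,0.9,0],"dr": [0,0,0],"gripper": 0.95},
  ],
)

```text
clock: 36.52
ee_pos: [0.6038, 0.202, 0.1709]
ee_rot: [0.0, 0.35, 0.937, 0.0]
wrist_force: [0.2, -0.1, 0.2]
gripper_width: 0.0809
finger_force: 0.0
```

>>> step_arm(
  motion=[
    {"linear": [0.62,0.9,0],"dr": [0,0,0],"gripper": 0.95},
    {"linear": [0.62,0.9,0],"dr": [0,0,0],"gripper": 0.95},
    {"linear": [0,0,0],"dr": [0,0,-1],"gripper": 0.95},
    {"linear": [0,0,0],"dr": [0,0,-1],"gripper": 0.95},
    {"linear": [0,0,0],"dr": [0,0,-1],"gripper": 0.95},
  ],
)

```text
clock: 37.15
ee_pos: [0.6159, 0.309, 0.1706]
ee_rot: [-0.0, 0.223, 0.975, -0.0]
wrist_force: [-0.2, -0.3, 0.3]
gripper_width: 0.081
finger_force: 0.0
```

>>> step_arm(
  motion=[
    {"linear": [0,0,0],"dr": [0,0,-1],"gripper": 0.95},
    {"linear": [0,0,0],"dr": [0,0,-1],"gripper": 0.95},
    {"linear": [0,0,0],"dr": [0,0,-1],"gripper": 0.95},
    {"linear": [0,0,0],"dr": [0,0,-1],"gripper": 0.95},
    {"linear": [0,0,0],"dr": [0,0,-1],"gripper": 0.95},
  ],
)

```text
clock: 37.78
ee_pos: [0.6159, 0.3088, 0.1707]
ee_rot: [-0.0, 0.007, 1.0, -0.0]
wrist_force: [-0.3, -0.8, 0.2]
gripper_width: 0.0815
finger_force: 0.0
```

>>> step_arm(
  motion=[
    {"linear": [0,0,0],"dr": [0,0,-1],"gripper": 0.95},
    {"linear": [0,0,0],"dr": [0,0,-1],"gripper": 0.95},
    {"linear": [0,0,0],"dr": [0,0,-1],"gripper": 0.95},
    {"linear": [0,0,0],"dr": [0,0,-1],"gripper": 0.95},
    {"linear": [0,0,0],"dr": [0,0,-1],"gripper": 0.95},
  ],
)

```text
clock: 38.4
ee_pos: [0.6159, 0.3088, 0.1707]
ee_rot: [-0.0, -0.21, 0.978, -0.0]
wrist_force: [-0.3, -0.4, 0.4]
gripper_width: 0.0812
finger_force: 0.0
```

>>> step_arm(
  motion=[
    {"linear": [0,0,0],"dr": [0,0,-1],"gripper": 0.95},
    {"linear": [0,0,0],"dr": [0,0,-1],"gripper": 0.95},
    {"linear": [0,0,0],"dr": [0,0,-1],"gripper": 0.95},
    {"linear": [0,0,0],"dr": [0,0,-0.6],"gripper": 0.95},
    {"linear": [0,0,0],"dr": [0,0,0],"gripper": 0.95},
  ],
)

```text
clock: 39.02
ee_pos: [0.6159, 0.3089, 0.1707]
ee_rot: [-0.0, -0.359, 0.933, 0.0]
wrist_force: [0.0, 0.3, -0.7]
gripper_width: 0.0813
finger_force: 0.0
```

Run:
```python
from h import *
im,d=bot.capture('side');print(rect(cloud('side',d),(.616,.3105),.018,.032)[:2],[(np.round(x['centre'],3).tolist(),round(x['confidence'],2)) for x in bot.landmark_of('side','carrier_step')[:2]])
go(.6163,.311,.035,-138.1)
```

```text
(((618.5962524414062, 313.60345458984375), (65.36761474609375, 52.56505584716797), 38.776668548583984), 270) [([0.617, 0.311, -0.003], 0.64)]
t 39.12 pos [0.6158 0.309  0.1707] psi -137.98 z [-0. -0. -1.] cab [-0.2696  0.6348] j [ 0.35  0.58  0.24  1.23  0.   -0.39] F [-0.6  0.1  0.5] w 0.0811 0.0
tool delta /0.05: [-0.03  0.02  2.71] turn/5deg (tool z): 0.02
```

>>> step_arm(
  motion=[
    {"linear": [-0.03,0.02,0.7],"dr": [0,0,0],"gripper": 0.95},
    {"linear": [0,0,0.7],"dr": [0,0,0],"gripper": 0.95},
    {"linear": [0,0,0.7],"dr": [0,0,0],"gripper": 0.95},
    {"linear": [0,0,0.5],"dr": [0,0,0],"gripper": 0.95},
    {"linear": [0,0,0.1],"dr": [0,0,0],"gripper": 0.95},
  ],
)

```text
clock: 39.75
ee_pos: [0.6154, 0.3105, 0.0343]
ee_rot: [-0.001, -0.359, 0.933, 0.0]
wrist_force: [0.3, 0.5, 0.1]
gripper_width: 0.0811
finger_force: 0.0
```

>>> step_arm(
  motion=[
    {"linear": [0,0,0],"dr": [0,0,0],"gripper": 0.3},
    {"linear": [0,0,0],"dr": [0,0,0],"gripper": 0.3},
    {"linear": [0,0,0],"dr": [0,0,0],"gripper": 0.3},
    {"linear": [0,0,0],"dr": [0,0,0],"gripper": 0.3},
    {"linear": [0,0,0],"dr": [0,0,0],"gripper": 0.3},
  ],
  squeeze=30,
)

```text
clock: 40.38
ee_pos: [0.6169, 0.3111, 0.0372]
ee_rot: [0.001, -0.359, 0.933, -0.0]
wrist_force: [-0.7, -0.2, 6.4]
gripper_width: 0.0491
finger_force: 32.1
```

>>> step_arm(
  motion=[
    {"linear": [0,0,-0.7],"dr": [0,0,0],"gripper": 0.3},
    {"linear": [0,0,-0.6],"dr": [0,0,0],"gripper": 0.3},
    {"linear": [0,0,0],"dr": [0,0,0],"gripper": 0.3},
  ],
)

```text
clock: 40.75
ee_pos: [0.6174, 0.3113, 0.1033]
ee_rot: [0.002, -0.359, 0.933, -0.0]
wrist_force: [-0.1, -0.0, -2.2]
gripper_width: 0.0493
finger_force: 32.7
```

Run:
```python
from h import *
go(*w(-.077,.25),.1,139.1)
```

```text
t 40.75 pos [0.6174 0.3113 0.1033] psi -137.89 z [ 0.004  0.001 -1.   ] cab [-0.27    0.6376] j [ 0.35  0.62  0.12  1.07 -0.   -0.39] F [-0.1 -0.  -2.2] w 0.0493 32.74611532688141
tool delta /0.05: [ 7.22 -4.78  0.05] turn/5deg (tool z): 16.6
```

>>> step_arm(
  motion=[
    {"linear": [0.8,-0.53,0],"dr": [0,0,0],"gripper": 0.3},
    {"linear": [0.8,-0.53,0],"dr": [0,0,0],"gripper": 0.3},
    {"linear": [0.8,-0.53,0],"dr": [0,0,0],"gripper": 0.3},
    {"linear": [0.8,-0.53,0],"dr": [0,0,0],"gripper": 0.3},
    {"linear": [0.8,-0.53,0],"dr": [0,0,0],"gripper": 0.3},
  ],
)

```text
clock: 41.38
ee_pos: [0.5556, 0.0771, 0.0999]
ee_rot: [-0.001, -0.359, 0.933, 0.0]
wrist_force: [-0.8, 0.8, -2.4]
gripper_width: 0.0494
finger_force: 32.7
```

>>> step_arm(
  motion=[
    {"linear": [0.8,-0.53,0],"dr": [0,0,0],"gripper": 0.3},
    {"linear": [0.8,-0.53,0],"dr": [0,0,0],"gripper": 0.3},
    {"linear": [0.8,-0.53,0],"dr": [0,0,0],"gripper": 0.3},
    {"linear": [0.8,-0.53,0],"dr": [0,0,0],"gripper": 0.3},
    {"linear": [0,0,0],"dr": [0,0,1],"gripper": 0.3},
  ],
)

```text
clock: 42.0
ee_pos: [0.5079, -0.11, 0.1]
ee_rot: [-0.0, -0.316, 0.949, 0.0]
wrist_force: [0.0, 1.1, -3.5]
gripper_width: 0.0489
finger_force: 32.7
```

>>> step_arm(
  motion=[
    {"linear": [0,0,0],"dr": [0,0,1],"gripper": 0.3},
    {"linear": [0,0,0],"dr": [0,0,1],"gripper": 0.3},
    {"linear": [0,0,0],"dr": [0,0,1],"gripper": 0.3},
    {"linear": [0,0,0],"dr": [0,0,1],"gripper": 0.3},
    {"linear": [0,0,0],"dr": [0,0,1],"gripper": 0.3},
  ],
)

```text
clock: 42.62
ee_pos: [0.5085, -0.1072, 0.0999]
ee_rot: [-0.001, -0.104, 0.995, 0.0]
wrist_force: [-1.2, 0.6, -2.5]
gripper_width: 0.0492
finger_force: 32.7
```

>>> step_arm(
  motion=[
    {"linear": [0,0,0],"dr": [0,0,1],"gripper": 0.3},
    {"linear": [0,0,0],"dr": [0,0,1],"gripper": 0.3},
    {"linear": [0,0,0],"dr": [0,0,1],"gripper": 0.3},
    {"linear": [0,0,0],"dr": [0,0,1],"gripper": 0.3},
    {"linear": [0,0,0],"dr": [0,0,1],"gripper": 0.3},
  ],
)

```text
clock: 43.25
ee_pos: [0.5085, -0.1072, 0.0999]
ee_rot: [-0.001, 0.114, 0.994, 0.0]
wrist_force: [0.7, -0.2, -3.0]
gripper_width: 0.0493
finger_force: 32.7
```

>>> step_arm(
  motion=[
    {"linear": [0,0,0],"dr": [0,0,1],"gripper": 0.3},
    {"linear": [0,0,0],"dr": [0,0,1],"gripper": 0.3},
    {"linear": [0,0,0],"dr": [0,0,1],"gripper": 0.3},
    {"linear": [0,0,0],"dr": [0,0,1],"gripper": 0.3},
    {"linear": [0,0,0],"dr": [0,0,1],"gripper": 0.3},
  ],
)

```text
clock: 43.88
ee_pos: [0.5085, -0.1072, 0.0999]
ee_rot: [-0.001, 0.326, 0.945, 0.0]
wrist_force: [0.4, 0.7, -1.7]
gripper_width: 0.049
finger_force: 32.7
```

Run:
```python
from h import *
go(*w(-.077,0),.1,139.1)
```

```text
t 43.88 pos [ 0.5085 -0.1072  0.0999] psi 141.94 z [-0.001  0.    -1.   ] cab [-0.0783  0.2499] j [-0.36  0.35 -0.36  0.85  0.    0.3 ] F [ 0.4  0.7 -1.7] w 0.049 32.7190375328064
tool delta /0.05: [ 0.22 -4.99 -0.  ] turn/5deg (tool z): 0.57
```

>>> step_arm(
  motion=[
    {"linear": [0,0,0],"dr": [0,0,0.57],"gripper": 0.3},
    {"linear": [-0.01,-0.9,0],"dr": [0,0,0],"gripper": 0.3},
    {"linear": [-0.01,-0.9,0],"dr": [0,0,0],"gripper": 0.3},
    {"linear": [-0.01,-0.9,0],"dr": [0,0,0],"gripper": 0.3},
    {"linear": [0,-0.9,0],"dr": [0,0,0],"gripper": 0.3},
  ],
)

```text
clock: 44.5
ee_pos: [0.3913, -0.2454, 0.1001]
ee_rot: [-0.0, 0.348, 0.937, 0.0]
wrist_force: [0.3, -0.5, -2.1]
gripper_width: 0.0492
finger_force: 32.8
```

>>> step_arm(
  motion=[
    {"linear": [0,-0.9,0],"dr": [0,0,0],"gripper": 0.3},
    {"linear": [0,-0.49,0],"dr": [0,0,0],"gripper": 0.3},
    {"linear": [0,0,0.5],"dr": [0,0,0],"gripper": 0.3},
    {"linear": [0,0,0.5],"dr": [0,0,0],"gripper": 0.3},
    {"linear": [0,0,0],"dr": [0,0,0],"gripper": 0.3},
  ],
)

```text
clock: 45.12
ee_pos: [0.3462, -0.2963, 0.0492]
ee_rot: [-0.002, 0.348, 0.937, 0.001]
wrist_force: [0.1, 0.4, -1.9]
gripper_width: 0.0492
finger_force: 32.8
```

Run:
```python
from h import *
go(*w(-.077,0),.0435,139.1)
```

```text
t 45.12 pos [ 0.3462 -0.2963  0.0492] psi 139.24 z [-0.002  0.003 -1.   ] cab [-0.0771  0.0008] j [-0.89  0.32 -0.59  0.66  0.   -0.18] F [ 0.1  0.4 -1.9] w 0.0492 32.76897668838501
tool delta /0.05: [-0.   -0.02  0.11] turn/5deg (tool z): 0.03
```

>>> step_arm(
  motion=[
    {"linear": [0,0,0.12],"dr": [0,0,0],"gripper": 0.3},
    {"linear": [0,0,0],"dr": [0,0,0],"gripper": 0.3},
    {"linear": [0,0,0],"dr": [0,0,0],"gripper": 0.8},
    {"linear": [0,0,0],"dr": [0,0,0],"gripper": 0.8},
    {"linear": [0,0,0],"dr": [0,0,0],"gripper": 0.8},
  ],
)

```text
clock: 45.75
ee_pos: [0.3474, -0.2976, 0.045]
ee_rot: [0.0, 0.348, 0.937, -0.0]
wrist_force: [0.5, 0.1, 0.4]
gripper_width: 0.0682
finger_force: 0.0
```

>>> step_arm(
  motion=[
    {"linear": [0,0,-0.8],"dr": [0,0,0],"gripper": 0.8},
    {"linear": [0,0,-0.8],"dr": [0,0,0],"gripper": 0.5},
    {"linear": [0.8,0,0],"dr": [0,0,0],"gripper": 0},
    {"linear": [0.85,0,0],"dr": [0,0,0],"gripper": 0},
    {"linear": [0,0,0],"dr": [0,0,0],"gripper": 0},
  ],
)

```text
clock: 46.38
ee_pos: [0.2831, -0.2417, 0.1249]
ee_rot: [-0.0, 0.348, 0.937, 0.0]
wrist_force: [0.4, 0.5, -0.1]
gripper_width: 0.0002
finger_force: 0.0
```

>>> step_arm(
  motion=[
    {"linear": [0,0,0.6],"dr": [0,0,0],"gripper": 0},
    {"linear": [0,0,0.6],"dr": [0,0,0],"gripper": 0},
    {"linear": [0,0,0.46],"dr": [0,0,0],"gripper": 0},
    {"linear": [0,0,0],"dr": [0,0,0],"gripper": 0},
  ],
)

```text
clock: 46.88
ee_pos: [0.2846, -0.2433, 0.041]
ee_rot: [-0.001, 0.348, 0.937, 0.001]
wrist_force: [0.5, -0.1, 0.4]
gripper_width: 0.0003
finger_force: 0.0
```

Run:
```python
from h import *
go(*w(.033,0),.0395,139.1)
```

```text
t 46.88 pos [ 0.2846 -0.2433  0.041 ] psi 139.26 z [-0.001  0.002 -1.   ] cab [-0.1584  0.0005] j [-0.93  0.22 -0.79  0.56  0.   -0.21] F [ 0.5 -0.1  0.4] w 0.0003 0.0
tool delta /0.05: [-3.83 -0.02  0.02] turn/5deg (tool z): 0.03
```

>>> step_arm(
  motion=[
    {"linear": [-0.4,0,0],"dr": [0,0,0],"gripper": 0},
    {"linear": [-0.4,0,0],"dr": [0,0,0],"gripper": 0},
    {"linear": [-0.2,0,0],"dr": [0,0,0],"gripper": 0},
    {"linear": [-0.2,0,0],"dr": [0,0,0],"gripper": 0},
    {"linear": [-0.2,0,0],"dr": [0,0,0],"gripper": 0},
  ],
)

```text
clock: 47.5
ee_pos: [0.338, -0.2894, 0.042]
ee_rot: [-0.0, 0.348, 0.937, 0.0]
wrist_force: [-1.3, 1.9, 1.1]
gripper_width: 0.0001
finger_force: 0.8
```

>>> step_arm(
  motion=[
    {"linear": [-0.2,0,0],"dr": [0,0,0],"gripper": 0},
    {"linear": [-0.2,0,0],"dr": [0,0,0],"gripper": 0},
    {"linear": [-0.2,0,0],"dr": [0,0,0],"gripper": 0},
    {"linear": [-0.2,0,0],"dr": [0,0,0],"gripper": 0},
    {"linear": [-0.2,0,0],"dr": [0,0,0],"gripper": 0},
  ],
)

```text
clock: 48.12
ee_pos: [0.3757, -0.3218, 0.0415]
ee_rot: [-0.001, 0.348, 0.937, 0.0]
wrist_force: [-1.9, 1.7, -1.1]
gripper_width: -0.0001
finger_force: 1.5
```

>>> step_arm(
  motion=[
    {"linear": [-0.2,0,0],"dr": [0,0,0],"gripper": 0},
    {"linear": [-0.2,0,0],"dr": [0,0,0],"gripper": 0},
    {"linear": [-0.2,0,0],"dr": [0,0,0],"gripper": 0},
    {"linear": [-0.2,0,0],"dr": [0,0,0],"gripper": 0},
    {"linear": [-0.2,0,0],"dr": [0,0,0],"gripper": 0},
  ],
)

```text
clock: 48.75
ee_pos: [0.4137, -0.3546, 0.0415]
ee_rot: [-0.001, 0.348, 0.937, 0.0]
wrist_force: [-4.1, 4.1, -0.4]
gripper_width: 0.0001
finger_force: 2.6
```

Run:
```python
from h import *
go(*w(.033,0),.0395,139.1)
```

```text
t 48.75 pos [ 0.4137 -0.3546  0.0415] psi 139.25 z [-0.001  0.001 -1.   ] cab [0.0121 0.0009] j [-0.86  0.45 -0.39  0.73 -0.   -0.15] F [-4.1  4.1 -0.4] w 0.0001 2.5921968568582088
tool delta /0.05: [-0.42 -0.02  0.04] turn/5deg (tool z): 0.03
```

>>> step_arm(
  motion=[
    {"linear": [-0.2,0,0],"dr": [0,0,0],"gripper": 0},
    {"linear": [-0.2,0,0],"dr": [0,0,0],"gripper": 0},
    {"linear": [-0.04,0,0],"dr": [0,0,0],"gripper": 0},
    {"linear": [0,0,0],"dr": [0,0,0],"gripper": 0},
  ],
)

```text
clock: 49.25
ee_pos: [0.4308, -0.3694, 0.042]
ee_rot: [0.001, 0.348, 0.937, -0.0]
wrist_force: [-0.6, 1.4, -0.5]
gripper_width: 0.0001
finger_force: 0.0
```

>>> step_arm(
  motion=[
    {"linear": [0,0,-0.6],"dr": [0,0,0],"gripper": 0},
    {"linear": [0,0,-1],"dr": [0,0,0],"gripper": 0},
    {"linear": [0,0,-1],"dr": [0,0,0],"gripper": 0},
    {"linear": [0.1,0.8,-0.4],"dr": [0,0,0],"gripper": 0},
    {"linear": [0.2,1,-0.4],"dr": [0,0,0],"gripper": 0},
  ],
)

```text
clock: 49.88
ee_pos: [0.4783, -0.2909, 0.2131]
ee_rot: [0.001, 0.349, 0.937, -0.0]
wrist_force: [0.9, 0.1, 0.1]
gripper_width: -0.0003
finger_force: 0.0
```

>>> step_arm(
  motion=[
    {"linear": [0.1,1,0],"dr": [0,0,0],"gripper": 0},
    {"linear": [0.1,1,0],"dr": [0,0,0],"gripper": 0},
    {"linear": [0.1,1,0],"dr": [0,0,0],"gripper": 0},
    {"linear": [0,0,0],"dr": [0,0,0],"gripper": 0},
    {"linear": [0,0,0],"dr": [0,0,0],"gripper": 0},
  ],
)

```text
clock: 50.5
ee_pos: [0.5641, -0.1677, 0.2119]
ee_rot: [0.0, 0.348, 0.938, -0.0]
wrist_force: [0.1, 0.1, -0.1]
gripper_width: -0.0001
finger_force: 0.0
```

Run:
```python
from h import *
st();ims={}
for c in('top','side'):
    im,d=bot.capture(c);ims[c]=im
    for t in('carrier_ring','carrier_castle','carrier_step','carrier_puck','cap_fin','pointer','loupe','tape'):print(c,t,[(np.round(x['centre'],3).tolist(),(RM.T@(np.array(x['centre'])[:2]-G)).round(3).tolist(),round(x['confidence'],2)) for x in bot.landmark_of(c,t)[:2]])
a=ims['top'][130:310,280:450];b=ims['side'][110:230,230:400]
cv2.imwrite('pics/v4.png',np.hstack([cv2.resize(a,(510,540),interpolation=cv2.INTER_CUBIC)[:,:400],cv2.resize(b,None,fx=4,fy=4.5)[:540,230:630]]));
cv2.imwrite('pics/top4.png',ims['top'])
```

```text
t 50.5 pos [ 0.5641 -0.1677  0.2119] psi 139.28 z [ 0. -0. -1.] cab [0.0034 0.2407] j [-0.43  0.39  0.02  1.2  -0.    0.28] F [ 0.1  0.1 -0.1] w -0.0001 0.0
top carrier_ring [([0.462, -0.4, 0.007], [0.079, -0.002], 0.72)]
top carrier_castle []
top carrier_step [([0.46, -0.402, 0.005], [0.078, -0.005], 0.85)]
top carrier_puck []
top cap_fin [([0.61, -0.381, 0.157], [0.178, 0.11], 0.67)]
top pointer [([0.531, -0.319, 0.111], [0.077, 0.105], 0.41)]
top loupe [([0.764, -0.04, 0.0], [0.071, 0.467], 0.49)]
top tape [([0.764, -0.212, -0.002], [0.183, 0.338], 0.58)]
side carrier_ring []
side carrier_castle []
side carrier_step [([0.463, -0.396, 0.004], [0.076, 0.001], 0.5)]
side carrier_puck []
side cap_fin []
side pointer [([0.532, -0.318, 0.107], [0.078, 0.106], 0.44)]
side loupe [([0.759, -0.045, 0.002], [0.07, 0.461], 0.45), ([0.404, -0.345, 0.004], [-0.001, 0.002], 0.31)]
side tape [([0.758, -0.214, 0.003], [0.181, 0.333], 0.64)]
```

View pics/v4.png

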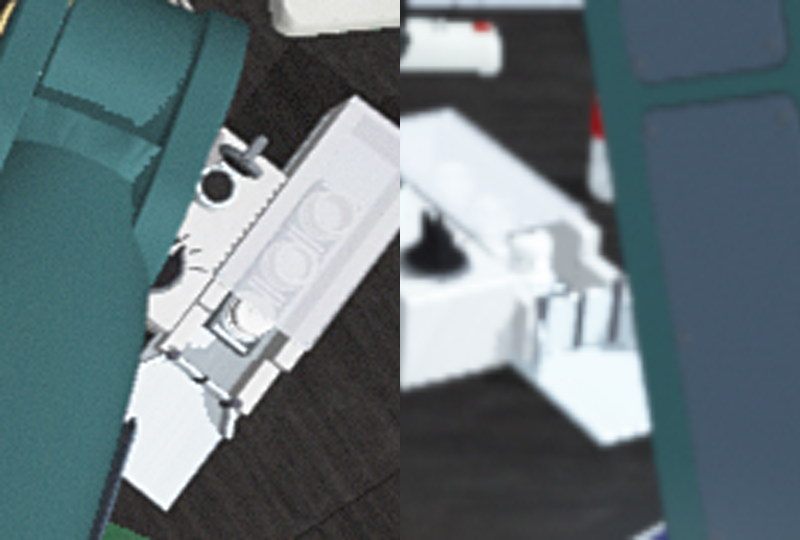

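The crop shows all three carriers in line in the chamber at (320,215), (285,260) and (240,320), with the gate leaves shut across at (205,375) and the cap standing open. Now I close the cap from its far side.

>>> step_arm(
  motion=[
    {"linear": [-0.85,0,0],"dr": [0,0,0],"gripper": 0},
    {"linear": [-0.85,0,0],"dr": [0,0,0],"gripper": 0},
    {"linear": [-0.85,0,0],"dr": [0,0,0],"gripper": 0},
    {"linear": [-0.8,0,0],"dr": [0,0,0],"gripper": 0},
    {"linear": [-0.8,0,0],"dr": [0,0,0],"gripper": 0},
  ],
)

```text
clock: 52.02
ee_pos: [0.7222, -0.3037, 0.2118]
ee_rot: [0.0, 0.348, 0.937, 0.0]
wrist_force: [0.6, -0.4, 0.7]
gripper_width: -0.0001
finger_force: 0.0
```

>>> step_arm(
  motion=[
    {"linear": [0,-0.9,0],"dr": [0,0,0],"gripper": 0},
    {"linear": [0,-0.9,0],"dr": [0,0,0],"gripper": 0},
    {"linear": [0,-0.84,0],"dr": [0,0,0],"gripper": 0},
    {"linear": [0,0,0],"dr": [0,0,0],"gripper": 0},
  ],
)

```text
clock: 52.52
ee_pos: [0.6335, -0.4053, 0.2118]
ee_rot: [-0.0, 0.35, 0.937, -0.0]
wrist_force: [-0.7, 0.1, -0.3]
gripper_width: -0.0001
finger_force: 0.0
```

Run:
```python
from h import *
go(*w(.212,.1085),.165,139.1)
```

```text
t 52.52 pos [ 0.6335 -0.4053  0.2118] psi 139.07 z [-0. -0. -1.] cab [0.2113 0.1065] j [-0.68  0.7   0.58  1.45 -0.    0.04] F [-0.7  0.1 -0.3] w -0.0001 0.0
tool delta /0.05: [-0.01  0.04  0.94] turn/5deg (tool z): -0.01
```

>>> step_arm(
  motion=[
    {"linear": [0,0.04,0.5],"dr": [0,0,0],"gripper": 0},
    {"linear": [0,0,0.44],"dr": [0,0,0],"gripper": 0},
    {"linear": [0,0,0],"dr": [0,0,0],"gripper": 0},
    {"linear": [0.3,0,0],"dr": [0,0,0],"gripper": 0},
    {"linear": [0.3,0,0],"dr": [0,0,0],"gripper": 0},
  ],
)

```text
clock: 53.15
ee_pos: [0.6143, -0.3815, 0.1659]
ee_rot: [0.001, 0.348, 0.938, -0.0]
wrist_force: [0.9, -0.4, 0.6]
gripper_width: -0.0002
finger_force: 0.2
```

>>> step_arm(
  motion=[
    {"linear": [0.25,0,0],"dr": [0,0,0],"gripper": 0},
    {"linear": [0.25,0,0],"dr": [0,0,0],"gripper": 0},
    {"linear": [0.22,0,0],"dr": [0,0,0],"gripper": 0},
    {"linear": [0,0,0],"dr": [0,0,0],"gripper": 0},
  ],
)

```text
clock: 53.65
ee_pos: [0.5866, -0.358, 0.1657]
ee_rot: [0.0, 0.348, 0.938, -0.0]
wrist_force: [0.9, -1.2, -0.2]
gripper_width: 0.0001
finger_force: 0.0
```

>>> step_arm(
  motion=[
    {"linear": [0,0,0.15],"dr": [0,0,0],"gripper": 0},
    {"linear": [0,0,0.15],"dr": [0,0,0],"gripper": 0},
    {"linear": [0,0,0.1],"dr": [0,0,0],"gripper": 0},
    {"linear": [0,0,0.1],"dr": [0,0,0],"gripper": 0},
  ],
)

```text
clock: 54.15
ee_pos: [0.5865, -0.3584, 0.1392]
ee_rot: [-0.0, 0.348, 0.937, 0.0]
wrist_force: [0.8, -0.4, 0.8]
gripper_width: 0.0001
finger_force: 0.2
```

Run:
```python
from h import *
go(*w(.145,.1085),.134,139.1)
```

```text
t 54.15 pos [ 0.5865 -0.3584  0.1392] psi 139.25 z [-0.  0. -1.] cab [0.1452 0.1112] j [-0.67  0.59  0.17  1.15  0.    0.04] F [ 0.8 -0.4  0.8] w 0.0001 0.22909189341589808
tool delta /0.05: [ 0.   -0.05  0.1 ] turn/5deg (tool z): 0.03
```

Continue down in small steps until the wrist feels the shut cap.

>>> step_arm(
  motion=[
    {"linear": [0,0,0.1],"dr": [0,0,0],"gripper": 0},
    {"linear": [0,0,0.02],"dr": [0,0,0],"gripper": 0},
    {"linear": [0,0,0],"dr": [0,0,0],"gripper": 0},
  ],
)

```text
clock: 54.52
ee_pos: [0.5866, -0.3584, 0.1338]
ee_rot: [0.0, 0.348, 0.937, -0.0]
wrist_force: [-0.0, 0.1, 0.2]
gripper_width: -0.0001
finger_force: 0.0
```

>>> step_arm(
  motion=[
    {"linear": [0,0,0.03],"dr": [0,0,0],"gripper": 0},
    {"linear": [0,0,0],"dr": [0,0,0],"gripper": 0},
  ],
)

```text
clock: 54.78
ee_pos: [0.5867, -0.3584, 0.1334]
ee_rot: [0.001, 0.348, 0.937, -0.0]
wrist_force: [-2.5, 3.0, 12.4]
gripper_width: 0.0001
finger_force: 5.5
```

It meets a firm stop with the tip at about 108 mm, the height of the shut cap. I lift away and check.

>>> step_arm(
  motion=[
    {"linear": [0,0,-0.5],"dr": [0,0,0],"gripper": 0},
    {"linear": [0,0,-1],"dr": [0,0,0],"gripper": 0},
    {"linear": [0.4,0.9,-0.5],"dr": [0,0,0],"gripper": 0},
    {"linear": [0.4,0.9,0],"dr": [0,0,0],"gripper": 0},
    {"linear": [0.4,0.9,0],"dr": [0,0,0],"gripper": 0},
  ],
)

```text
clock: 55.4
ee_pos: [0.6297, -0.2157, 0.2328]
ee_rot: [0.001, 0.348, 0.937, -0.0]
wrist_force: [1.1, -0.5, 0.6]
gripper_width: 0.0001
finger_force: 0.0
```

>>> step_arm(
  motion=[
    {"linear": [0.5,0.9,0],"dr": [0,0,0],"gripper": 0},
    {"linear": [0.5,0.9,0],"dr": [0,0,0],"gripper": 0},
    {"linear": [0.5,0.9,0],"dr": [0,0,0],"gripper": 0},
    {"linear": [0.5,0.9,0],"dr": [0,0,0],"gripper": 0},
    {"linear": [0,0,0],"dr": [0,0,0],"gripper": 0},
  ],
)

```text
clock: 56.02
ee_pos: [0.6713, -0.012, 0.2323]
ee_rot: [0.0, 0.346, 0.938, 0.0]
wrist_force: [0.4, 0.2, 1.6]
gripper_width: 0.0004
finger_force: 0.0
```

Run:
```python
from h import *
st()
for c in('top','side'):
    im,d=bot.capture(c);P=cloud(c,d)
    for t in('cap_fin','pointer'):print(c,t,[(np.round(x['centre'],3).tolist(),round(x['confidence'],2)) for x in bot.landmark_of(c,t)[:2]])
    q=w(.144,.1085);m=np.hypot(P[...,0]-q[0],P[...,1]-q[1])<.018;print('disc z',np.percentile(P[m][:,2],[5,50,95]).round(4))
    if c=='top':
        X=P[m];X=X[X[:,2]>.1];A=np.c_[(X[:,:2]-q)@RM,np.ones(len(X))];k=np.linalg.lstsq(A,X[:,2],rcond=None)[0];print('slope',k)
        cv2.imwrite('pics/top5.png',im)
```

```text
t 56.02 pos [ 0.6713 -0.012   0.2323] psi 139.48 z [ 0.  0. -1.] cab [-0.0176  0.4286] j [-0.14  0.53  0.32  1.36  0.    0.57] F [0.4 0.2 1.6] w 0.0004 0.0
top cap_fin [([0.562, -0.341, 0.121], 0.68)]
top pointer [([0.529, -0.319, 0.11], 0.66)]
disc z [0.1046 0.1084 0.1118]
slope [-0.00265149 -0.00608375  0.10822281]
side cap_fin [([0.761, -0.049, 0.004], 0.56), ([0.56, -0.34, 0.116], 0.5)]
side pointer [([0.534, -0.322, 0.11], 0.73)]
disc z [0.0742 0.0948 0.1126]
```

View pics/top5.png

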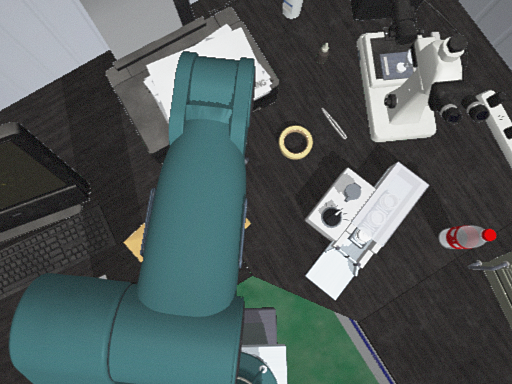

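The picture shows the cap flat at (352,190) with slope about 0, the dial at three dots, the gate shut at (353,243), the carriers inside, and no other carrier on the bench. I'm handing the job in.

```bash
python3 -c "
from workcell import bot
print(bot.close_job())"
```

```text
the job is handed in; nothing more can be done
None
```

I handed the job in at about 56 s: dial at three dots, all three carriers I found (ring, stepped plug, hollow sleeve) slid in through the gate, leaves shut, vent cap pressed closed, loupe and tape untouched; the hand-in returned no verdict.

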